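# Offer up a hatch leaf to its hinge on the microscope bench

### The arm

A 6-joint arm with a two-finger parallel gripper is mounted at the origin on the work surface. World frame = base frame: x ahead of the robot, y to its left, z up, the work surface at z = 0. Lengths are in m, angles in rad, forces in N, time in s.
With the tool pointing down it reaches from about 0.275 to 0.85 m from the base axis. Payload 5.2 kg.
Tool frame: the origin (TCP) lies where the fingers leave the gripper's body, on its centre line; the fingertips stand 73 mm ahead of it and the grasp point (between the pads) lies 54 mm ahead of it; z points along the fingers, y is the direction in which the jaws open and shut (so a half turn about z gives the same grasp; the last joint's range is limited). The gripper opens to 85 mm and grips with 20 to 120 N. Pads are 22 mm wide; open, the fingers measure 114 mm over their backs; the gripper's body (76 mm by 85 mm) begins 54 mm behind the grasp point. The pads swing forward as they close: fully open they stand 13 mm farther back than shut.
Start: joints at [-1.427, 0.259, 1.535, -0, 1.348, -0.203], TCP at [0.187, -0.517, 0.304] pointing down, gripper open.
Joint ranges: [-3.14, 3.14], [-0.91, 2.08], [0.19, 2.58], [-1.22, 4.36], [0.22, 2.71], [-3.12, 3.12]. Speed limits (rad/s): [2.57, 2.57, 3.14, 3.14, 3.14, 3.14].

### API

Orientations are given as [roll, pitch, yaw] about the fixed x, y, z axes, in that order (R = Rz(yaw) Ry(pitch) Rx(roll)).
In Python, from bench import r gives the robot as it stands.
- The arm moves only by the tool step_arm, never from a script. Its argument "commands" is a list of rows, each an object with "xyz": the shift along the tool's x, y, z in mm, a list of three; "turn": the turn, a rotation vector about the tool's x, y, z in rad, a list of three. In form: [{"xyz": [x, y, z], "turn": [rx, ry, rz]}, ...]. A call has 1 to 8 rows; each row shifts and turns the pose as measured when the row begins, along the tool's axes as they then stand; what a row does not reach is not made up. A row lasts 1/10 s, in which the tool goes at most 50 mm and 8.59 degrees, less where a joint would pass 70% of its speed; a pose out of reach is approached as far as the arm can. A call is refused whole if a number of a shift passes 50 or a number of a turn 0.15, either way. A call with a gripper value outside its range is refused whole. "jaw" is the finger opening in mm, from 0 to 85.4, set as the call begins (left out, the last holds). The fingers move at their own pace and stop on an object; "squeeze" is the grip in N (left out, the last holds). Time passes only in rows, so rows that do not move let the fingers close. It gives the time, the measured TCP pose, the force and the opening at its end, in the units of the state.
- r.observe(): the state, without advancing time (a new reading comes with each control period).
- r.snapshot(name): name is "scene" or "top" or "wrist"; returns a dict with "pixels" (480x640x3 uint8, red, green, blue), "vertical_fov" (degrees; the focal length in pixels is half the picture's height over the tangent of half this angle, whatever the lens; pixels are square), "cx", "cy" (the principal point, pixels), "cam_to_world" (4x4, takes a point from camera to world coordinates). Camera axes: x right, y up, looking along -z (the intrinsics and any distortion apply to the point x, -y, -z); pixel columns grow to the right and rows downward; lengths in m; the calibration is good to about 2 mm. A picture is of the moment at which its call begins. There is no depth.
- r.finish_job(): hands the job in, once; it reports no verdict.
The state is a dict: "time_s": time; "joints": joint angles; "qd": joint speeds; "joint_efforts": joint torques, N m; "tool_pos": TCP position; "eef_rot": TCP orientation; "ft_force": force on the tool from outside, world axes, zero at the start; "torque": the same for the moment, N m; "width": finger opening in m.
Only numpy, scipy, OpenCV 4.12 (cv2) and the standard library are available. Lean on these libraries where they do the work, as an engineer would, in place of code of your own. Each camera call takes 0.05 s, during which the arm holds its last target.

### The job

Get the hinge of the lamp-housing hatch ready for pinning: first lay the loose bent hinge pin in both notches of the narrow raised cradle on the jamb block, its straight tip towards the knuckles and its bent end outside the far notch, and let go of it. Then pick up the hatch leaf by its rib and hold it level with its knuckle between the two knuckles of the jamb block, the plate towards the robot, so that all three holes line up for the pin; finish while still holding it there, still and in the air, with the gripper alone carrying it and the leaf touching nothing else. Leave the slide box, the oil bottle and the computer mouse where they are.

Things in the scene. Friction and masses are not known exactly. Their poses are not given: they have to be found in the camera images.
- jamb: grey hinge block fixed to the bench, with the pin cradle beside it. Origin on the bench below the hinge's middle; x away from the robot, y along the hinge axis towards the cradle, z up. Block x -27 to 35, y -50 to 50, 40 mm high; a 10 mm high foot strip goes on to x = 51. A 44 mm wide, 10 mm thick foot at y 46 to 156 carries the cradle
- jamb_bore (a point): midway between the two fixed knuckles, on their axis, 80 mm above the bench; axes as jamb. Knuckles: steel tubes along y, 30 mm outside, 16 mm hole, at y -39 to -25 and 25 to 39, on 22 mm deep posts. The 50 mm gap between is open above, before and behind; the block's top is 40 mm below the axis
- cradle_mid (a point): 115 mm along y from jamb_bore, 80 mm above the bench, axes as jamb: midway between two posts 8 mm thick, 72 mm apart centre to centre (y = 79 and 151), each topped by an open 90 degree V notch across y, 31 mm wide at the top, rims 89 mm and bottom 73 mm high. The axis of a pin lying in both notches passes here, in line with the holes
- leaf: loose aluminium leaf, flat on the bench, 0.25 to 0.5 kg. Origin on its underside below the rib's middle, near its centre of mass; x towards its knuckle, z up. Plate x -60 to 42, 70 mm in y, 8 mm thick, then a 40 mm wide neck. Grip it by the upright rib: 50 mm long in x, 12 mm thick in y, top 50 mm above the underside (42 above the plate)
- leaf_bore (a point): middle of the hole in the leaf's knuckle, at 65, 0, 15 mm from the leaf's origin, axes as the leaf's. The knuckle is a tube along y, 40 mm long, 30 mm outside, 16 mm hole
- pin: loose steel pin, flat on the bench, 0.09 kg: round bar 10 mm in diameter, straight along y from the tip at y = -64 mm to y = 58 mm, where it bends square into a 22 mm leg along +x. Origin under pin_mid, 5 mm below the bar's axis; centre of mass about 6 mm from it towards the bend
- pin_mid (a point): point on the bar's axis, 64 mm from the tip and 58 mm from the bend; it belongs over cradle_mid (axes as the pin's)
- pin_tip (a point): straight tip of the pin, on its axis
- slide_box: bystander: white closed slide box, 36 by 78 by 30 mm high; origin under its centre
- oil: bystander: small amber bottle, 32 mm in diameter, 65 mm high; origin under its centre
- mouse: bystander: grey computer mouse, 100 by 58 mm, 30 mm high; origin under its centre
Mind the look-alikes: they are no part of the job. Of the things that look like the pin, the largest one is meant.

How it is judged:
By the outcome, as a careful person would: the job done as asked, in the order asked, and still so for the second after the job is handed in, while the arm keeps its last pose, push and grip.
It also fails if it takes over 64 s, if anything falls off the work surface, if the arm or the gripper's body presses on something with over 40 N, if the wrist force passes 120 N, or if a joint passes its speed limit or range.

## Working session

There is one attempt and no reset: what is moved stays moved. The work goes in short steps, Python scripts to look and compute and a tool call to move; the robot and the scene stay as the last step left them, time stands still between calls to the robot, and variables do not carry over. Pictures are saved under pics/ and viewed, and the job is handed in when it is done.

Besides the shell and the picture viewer there is one more tool, called as name(argument=value, ...), one argument or row to a line, values as JSON. step_arm: Moves the arm, as the interface text tells. Its arguments: {"type":"object","properties":{"commands":{"type":"array"},"jaw":{"type":"number"},"squeeze":{"type":"number"}},"required":["commands"]}

```bash
mkdir -p pics; cat > h.py <<'E'
import numpy as np, cv2, json
from bench import r
def snap(n,fn):
    s=r.snapshot(n); cv2.imwrite('pics/'+fn+'.png',s['pixels'][:,:,::-1])
    np.savez('pics/'+fn+'.npz',**{k:np.array(v) for k,v in s.items()})
    return s
def load(fn): return dict(np.load('pics/'+fn+'.npz'))
E
python3 - <<'E'
from h import *
print(r.observe())
for n in ['scene','top','wrist']:
    s=snap(n,n+'0'); print(n,{k:v for k,v in s.items() if k!='pixels'})
E
ls
```

```text
{'time_s': 0.0, 'joints': array([-1.42678637e+00,  2.59348941e-01,  1.53607173e+00,  9.62991389e-06,
        1.34801055e+00, -2.02817799e-01]), 'qd': array([ 0.00048455,  0.00018098, -0.0015421 , -0.00056786, -0.00050988,
        0.00187366]), 'joint_efforts': array([ 3.36874118e-04, -4.46028614e+01, -2.90567672e+01, -5.45772236e-04,
        1.17701819e-02, -5.46324287e-06]), 'tool_pos': array([ 0.18691163, -0.51684733,  0.30307594]), 'eef_rot': array([-3.13979366e+00, -3.79538479e-04,  3.46825282e-01]), 'ft_force': array([-0.36313535, -0.43369135,  0.11414935]), 'torque': array([-0.00474296,  0.02395359,  0.00727574]), 'width': 0.08545814342068936}
scene {'vertical_fov': 45.56236868539698, 'cx': 329.3591744731908, 'cy': 231.71481169979967, 'cam_to_world': array([[-0.28514141, -0.58868511,  0.75640215,  1.49997061],
       [ 0.95828892, -0.15911243,  0.23741437,  0.28892276],
       [-0.01940932,  0.79254847,  0.60949996,  0.85704723],
       [ 0.        ,  0.        ,  0.        ,  1.        ]])}
top {'vertical_fov': 43.39881730841903, 'cx': 304.9315521503358, 'cy': 236.23551856993282, 'cam_to_world': array([[ 0.00363197,  0.99948628, -0.03184315,  0.46970098],
       [-0.99993334,  0.0032809 , -0.01107037, -0.02051089],
       [-0.01096021,  0.03188123,  0.99943157,  1.17784745],
       [ 0.        ,  0.        ,  0.        ,  1.        ]])}
wrist {'vertical_fov': 60.53345350296241, 'cx': 321.18925071725414, 'cy': 241.397986341227, 'cam_to_world': array([[ 0.33930122,  0.89487495,  0.28995433,  0.26087052],
       [-0.94067494,  0.32353669,  0.10224809, -0.49046498],
       [-0.00231161, -0.30744567,  0.95156283,  0.37151517],
       [ 0.        ,  0.        ,  0.        ,  1.        ]])}
h.py
pics
```

View pics/top0.png

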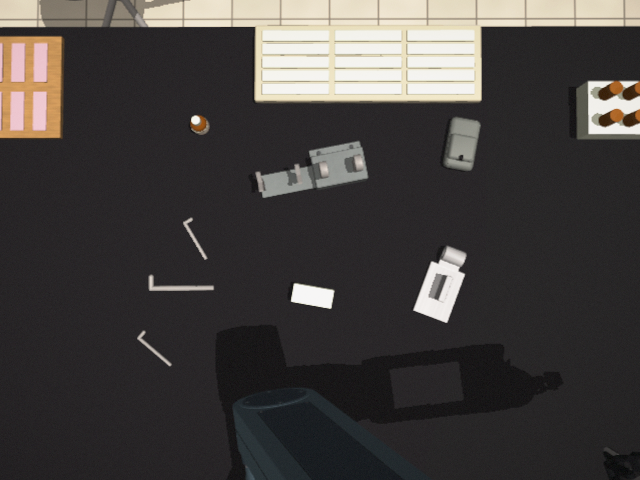

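View pics/scene0.png

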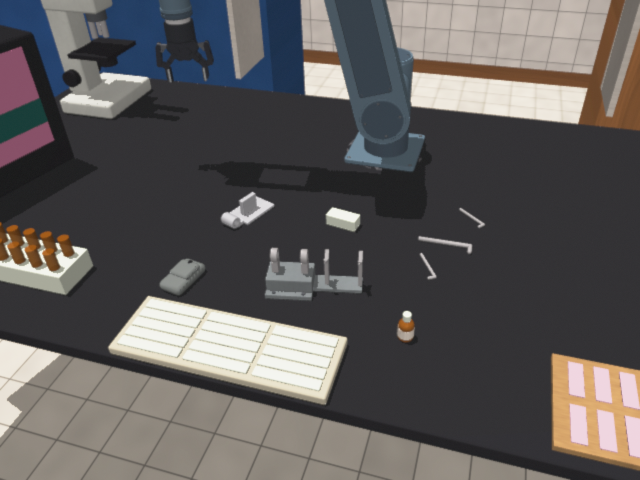

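View pics/wrist0.png

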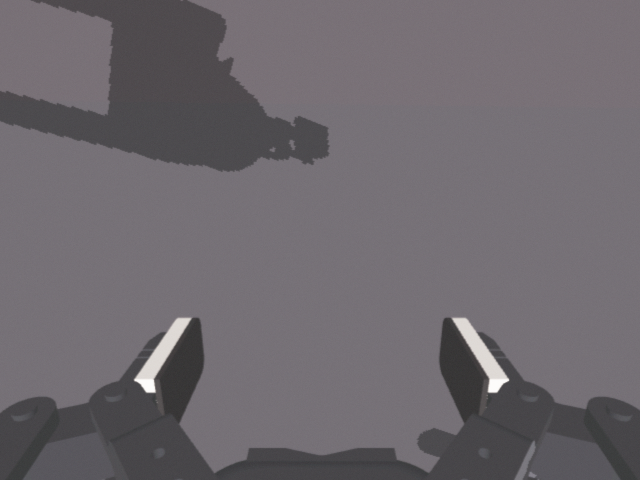

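```bash
cat >> h.py <<'E'
def foc(s): return 240/np.tan(np.radians(float(s['vertical_fov']))/2)
def ray(s,uv):
    uv=np.atleast_2d(np.asarray(uv,float)); f=foc(s)
    d=np.c_[(uv[:,0]-s['cx'])/f,-(uv[:,1]-s['cy'])/f,-np.ones(len(uv))]
    T=np.array(s['cam_to_world']); return T[:3,3],d@T[:3,:3].T
def onplane(s,uv,z):
    o,d=ray(s,uv); return o+d*((z-o[2])/d[:,2])[:,None]
def proj(s,P):
    P=np.atleast_2d(P); T=np.array(s['cam_to_world']); c=(P-T[:3,3])@T[:3,:3]; f=foc(s)
    return np.c_[s['cx']+f*c[:,0]/-c[:,2], s['cy']-f*c[:,1]/-c[:,2]]
E
python3 - <<'E'
from h import *
s=load('top0'); im=s['pixels']
q=lambda n,uv,z:print(n,np.round(onplane(s,uv,z),4).tolist())
q('pin',[[150,288],[213,288],[152,277]],.005)
q('leafknuckle',[[453,256]],.03); q('rib',[[440,288]],.05); q('plate',[[432,265],[464,267],[447,321],[414,311]],.008)
q('knk',[[324,170],[359,163]],.095); q('cradle',[[260,182],[295,174]],.089)
q('box',[[312,296]],.03);q('oil',[[198,122]],.065)
g=im[200:380,100:500]; cv2.imwrite('pics/t1.png',cv2.resize(g,None,fx=2,fy=2,interpolation=cv2.INTER_CUBIC)[:,:,::-1])
g=im[130:210,240:390]; cv2.imwrite('pics/t2.png',cv2.resize(g,None,fx=5,fy=5,interpolation=cv2.INTER_CUBIC)[:,:,::-1])
E
```

```text
pin [[0.4053, 0.2936, 0.005], [0.4058, 0.1708, 0.005], [0.4267, 0.29, 0.005]]
leafknuckle [[0.4697, -0.2889, 0.03]]
rib [[0.4101, -0.2598, 0.05]]
plate [[0.4521, -0.2534, 0.008], [0.4485, -0.3151, 0.008], [0.3444, -0.282, 0.008], [0.3633, -0.2185, 0.008]]
knk [[0.6237, -0.0424, 0.095], [0.6365, -0.1055, 0.095]]
cradle [[0.6025, 0.0734, 0.089], [0.6172, 0.01, 0.089]]
box [[0.3928, -0.0216, 0.03]]
oil [[0.7172, 0.1916, 0.065]]
```

View pics/t2.png

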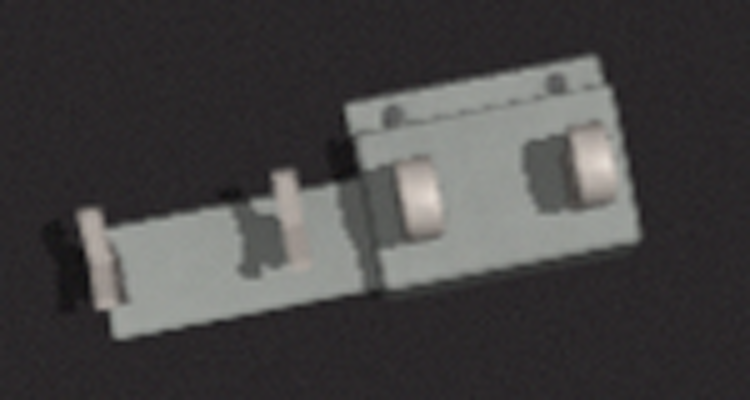

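View pics/t1.png

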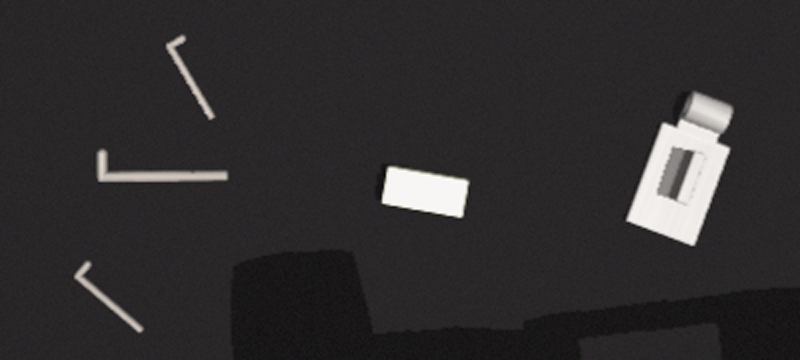

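```bash
cat >> h.py <<'E'
from scipy.spatial.transform import Rotation as Ro
def plan(target,yaw,n,roll=np.pi,pitch=0,o=None):
    """rows to go evenly from the present pose to target pose"""
    o=o or r.observe(); p=np.array(o['tool_pos']); R=Ro.from_euler('xyz',o['eef_rot'])
    Rt=Ro.from_euler('xyz',[roll,pitch,yaw]); rv=(R.inv()*Rt).as_rotvec()/n
    d=(np.array(target)-p)/n; rows=[]
    for k in range(n):
        Rk=R*Ro.from_rotvec(rv*k)
        rows.append((np.round(Rk.inv().apply(d)*1000,1).tolist(),np.round(rv,4).tolist()))
    for a in rows: print(a)
    return rows
def st():
    o=r.observe(); print('t',round(o['time_s'],2),'p',np.round(o['tool_pos'],4),'rpy',np.round(o['eef_rot'],4),'F',np.round(o['ft_force'],2),'w',round(o['width'],4),'q',np.round(o['joints'],2)); return o
E
python3 -c "
from h import *
plan([.40,-.26,.30],-.45,8)"
```

```text
([36.0, -21.2, 0.4], [-0.0002, 0.0, 0.0996])
([33.7, -24.6, 0.4], [-0.0002, 0.0, 0.0996])
([31.1, -27.9, 0.4], [-0.0002, 0.0, 0.0996])
([28.1, -30.8, 0.4], [-0.0002, 0.0, 0.0996])
([24.9, -33.4, 0.4], [-0.0002, 0.0, 0.0996])
([21.5, -35.8, 0.4], [-0.0002, 0.0, 0.0996])
([17.8, -37.7, 0.4], [-0.0002, 0.0, 0.0996])
([14.0, -39.3, 0.4], [-0.0002, 0.0, 0.0996])
```

step_arm(
  commands=[
    {"xyz":[36,-21,0],"turn":[0,0,0.1]},
    {"xyz":[34,-25,0],"turn":[0,0,0.1]},
    {"xyz":[31,-28,0],"turn":[0,0,0.1]},
    {"xyz":[28,-31,0],"turn":[0,0,0.1]},
    {"xyz":[25,-33,0],"turn":[0,0,0.1]},
    {"xyz":[21,-36,0],"turn":[0,0,0.1]},
    {"xyz":[18,-38,0],"turn":[0,0,0.1]},
    {"xyz":[14,-39,0],"turn":[0,0,0.1]},
  ],
)

```text
time_s: 0.95
tool_pos: [0.4069, -0.2578, 0.3006]
eef_rot: [-3.14, 0.004, -0.495]
ft_force: [-0.0, -0.2, 0.2]
width: 0.0855
```

```bash
python3 -c "
from h import *
st(); snap('wrist','w1'); st()
plan([.56,-.02,.30],.2,8)"
```

```text
t 0.95 p [ 0.4069 -0.2578  0.3006] rpy [-3.1396  0.0037 -0.495 ] F [-0.05 -0.19  0.21] w 0.0855 q [-0.8   0.14  1.69  0.    1.31  1.27]
t 1.0 p [ 0.41   -0.253   0.3007] rpy [-3.1348e+00  2.9000e-03 -5.0000e-01] F [2.27 4.45 0.03] w 0.0852 q [-0.79  0.14  1.69  0.01  1.31  1.28]
([2.5, -34.5, 0.3], [-0.0009, 0.0001, -0.0875])
([5.5, -34.2, 0.3], [-0.0009, 0.0001, -0.0875])
([8.5, -33.6, 0.2], [-0.0009, 0.0001, -0.0875])
([11.4, -32.7, 0.2], [-0.0009, 0.0001, -0.0875])
([14.2, -31.6, 0.2], [-0.0009, 0.0001, -0.0875])
([16.9, -30.2, 0.2], [-0.0009, 0.0001, -0.0875])
([19.5, -28.7, 0.1], [-0.0009, 0.0001, -0.0875])
([21.9, -26.8, 0.1], [-0.0009, 0.0001, -0.0875])
```

View pics/w1.png

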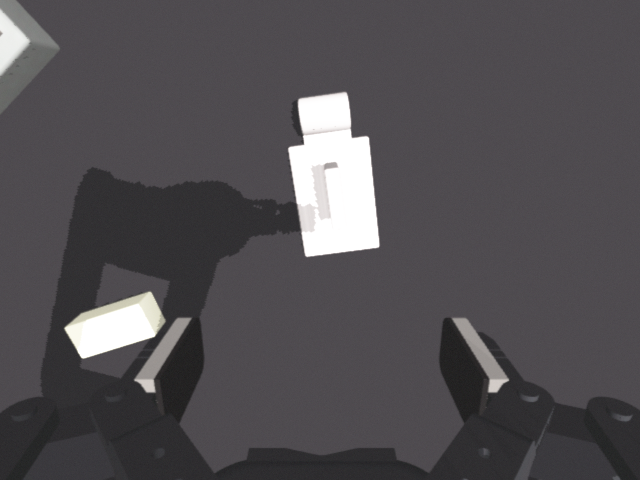

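```bash
python3 -c "
from h import *
plan([.61,-.02,.34],.2,8)"
```

```text
([8.0, -37.6, -4.7], [-0.0009, 0.0001, -0.0875])
([11.2, -36.7, -4.7], [-0.0009, 0.0001, -0.0875])
([14.4, -35.6, -4.8], [-0.0009, 0.0001, -0.0875])
([17.4, -34.2, -4.8], [-0.0009, 0.0001, -0.0875])
([20.4, -32.6, -4.8], [-0.0009, 0.0001, -0.0875])
([23.1, -30.6, -4.8], [-0.0009, 0.0001, -0.0875])
([25.7, -28.5, -4.9], [-0.0009, 0.0001, -0.0875])
([28.1, -26.1, -4.9], [-0.0009, 0.0001, -0.0875])
```

step_arm(
  commands=[
    {"xyz":[8,-38,-5],"turn":[0,0,-0.087]},
    {"xyz":[11,-37,-5],"turn":[0,0,-0.087]},
    {"xyz":[14,-36,-5],"turn":[0,0,-0.087]},
    {"xyz":[17,-34,-5],"turn":[0,0,-0.087]},
    {"xyz":[20,-33,-5],"turn":[0,0,-0.087]},
    {"xyz":[23,-31,-5],"turn":[0,0,-0.087]},
    {"xyz":[26,-28,-5],"turn":[0,0,-0.08]},
    {"xyz":[24,-20,-3],"turn":[0,0,-0.05]},
  ],
)

```text
time_s: 1.8
tool_pos: [0.6088, -0.0149, 0.3389]
eef_rot: [-3.133, 0.003, 0.181]
ft_force: [-0.2, -1.1, 1.2]
width: 0.0855
```

step_arm(
  commands=[
    {"xyz":[0,0,0],"turn":[0,0,0]},
    {"xyz":[0,0,0],"turn":[0,0,0]},
  ],
)

```text
time_s: 2.0
tool_pos: [0.6106, -0.0119, 0.3379]
eef_rot: [-3.132, 0.003, 0.187]
ft_force: [-0.1, -0.4, 0.4]
width: 0.0856
```

```bash
python3 -c "
from h import *
snap('wrist','w2'); st()"
```

```text
t 2.05 p [ 0.6104 -0.012   0.3379] rpy [-3.1315e+00  3.0000e-03  1.8680e-01] F [-0.21  0.56 -0.58] w 0.0855 q [-0.21  0.35  1.32  0.01  1.47  1.18]
```

View pics/w2.png

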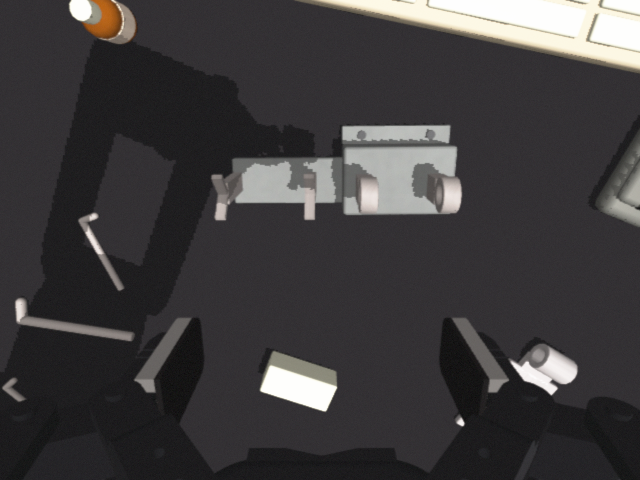

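```bash
python3 -c "
from h import *
s=load('w2');g=s['pixels'][110:230,200:470]; g=np.clip(g.astype(float)*1.6,0,255).astype(np.uint8)
cv2.imwrite('pics/w2c.png',cv2.resize(g,(810//1,360),interpolation=cv2.INTER_CUBIC)[:,:800,::-1])"
```

```text
(no output)
```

View pics/w2c.png

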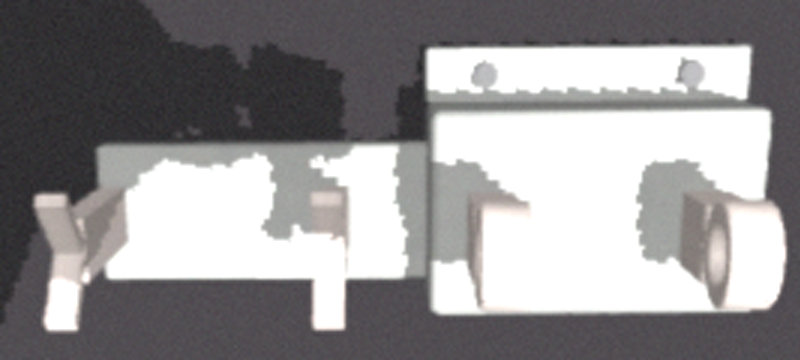

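```bash
cat > jf.py <<'E'
from h import *
from scipy.optimize import least_squares
def fit(s,uv,M,x0):
    """planar pose (x,y,yaw) from pixel/model correspondences (M metres)"""
    uv=np.array(uv,float);M=np.array(M,float)
    def W(p):
        c,n=np.cos(p[2]),np.sin(p[2]); return np.c_[p[0]+c*M[:,0]-n*M[:,1],p[1]+n*M[:,0]+c*M[:,1],M[:,2]]
    f=lambda p:np.hypot(*1*(proj(s,W(p))-uv).T) if 0 else (proj(s,W(p))-uv).ravel()
    q=least_squares(f,x0,loss='soft_l1'); return q.x,q.fun.reshape(-1,2)
E
python3 -c "
from jf import *
s=load('w2')
c=np.array([[432,313],[767,308],[434,110],[768,110],[426,47],[750,46]])/3+[200,110]
M=np.array([[-27,50,40],[-27,-50,40],[35,50,40],[35,-50,40],[51,50,10],[51,-50,10]])/1e3
p,res=fit(s,c,M,[.63,-.07,.2]); print(p); print(np.round(res,1))
J=lambda x,y,z:[p[0]+np.cos(p[2])*x-np.sin(p[2])*y,p[1]+np.sin(p[2])*x+np.cos(p[2])*y,z]
pts=[J(0,.115,.08),J(0,.079,.073),J(0,.151,.073),J(0,.025,.08),J(0,-.025,.08),J(0,.025,.095),J(0,.039,.095),J(.0155,.155,.089),J(-.0155,.155,.089),J(-.0155,.075,.089),J(.0155,.075,.089)]
print(np.round((proj(s,pts)-[200,110])*3))
t=load('top0'); c2=np.array([[380,292],[638,240],[357,132],[612,88],[345,103],[597,57]])/5+[240,130]
q,res=fit(t,c2,M,[.63,-.07,.2]); print(q); print(np.round(res,1))
"
```

```text
[ 0.63464513 -0.07574282  0.20263377]
[[-0.3  1.3]
 [-2.5  1.6]
 [-0.9 -0.1]
 [ 3.2 -1.9]
 [ 0.4  0.3]
 [ 0.7 -1.1]]
[[195. 260.]
 [330. 253.]
 [ 68. 257.]
 [531. 256.]
 [718. 253.]
 [538. 267.]
 [483. 268.]
 [ 33. 210.]
 [ 44. 326.]
 [344. 323.]
 [342. 206.]]
[ 0.63234852 -0.07315528  0.180794  ]
[[ 0.2 -0.1]
 [ 0.6  0.9]
 [-1.  -0.2]
 [-0.1 -0.8]
 [-0.   0.1]
 [ 0.2  0.2]]
```

```bash
python3 -c "
from h import *
s=load('w2')
a=onplane(s,np.array([[57,262],[329,260]])/3+[200,110],.089); b=onplane(s,np.array([[717,255]])/3+[200,110],.08)
print(a,b); d=a[0]-a[1];print(np.linalg.norm(d),np.arctan2(-d[0],d[1])); d=a[0]-b[0];print(np.linalg.norm(d[:2]),np.arctan2(-d[0],d[1]))
plan([.41,.229,.30],1.55,10)"
```

```text
[[0.60628529 0.07149782 0.089     ]
 [0.62019593 0.00161648 0.089     ]] [[ 0.63909751 -0.10005342  0.08      ]]
0.07125242019210276 0.1964922769876311
0.17466101282659793 0.18898524292939545
([-15.2, -27.4, 4.1], [-0.001, -0.0004, -0.1363])
([-11.3, -29.2, 4.1], [-0.001, -0.0004, -0.1363])
([-7.3, -30.5, 4.1], [-0.001, -0.0004, -0.1363])
([-3.1, -31.2, 4.0], [-0.001, -0.0004, -0.1363])
([1.2, -31.3, 4.0], [-0.001, -0.0004, -0.1363])
([5.5, -30.8, 4.0], [-0.001, -0.0004, -0.1363])
([9.6, -29.8, 3.9], [-0.001, -0.0004, -0.1363])
([13.6, -28.2, 3.9], [-0.001, -0.0004, -0.1363])
([17.3, -26.1, 3.9], [-0.001, -0.0004, -0.1363])
([20.7, -23.6, 3.8], [-0.001, -0.0004, -0.1363])
```

step_arm(
  commands=[
    {"xyz":[-15,-27,4],"turn":[0,0,-0.136]},
    {"xyz":[-11,-29,4],"turn":[0,0,-0.136]},
    {"xyz":[-7,-30,4],"turn":[0,0,-0.136]},
    {"xyz":[-3,-31,4],"turn":[0,0,-0.136]},
    {"xyz":[1,-31,4],"turn":[0,0,-0.136]},
    {"xyz":[5,-31,4],"turn":[0,0,-0.136]},
    {"xyz":[10,-30,4],"turn":[0,0,-0.136]},
    {"xyz":[14,-28,4],"turn":[0,0,-0.136]},
  ],
)

```text
time_s: 2.85
tool_pos: [0.4417, 0.171, 0.3051]
eef_rot: [-3.133, -0.003, 1.293]
ft_force: [-0.0, 0.7, 0.5]
width: 0.0853
```

step_arm(
  commands=[
    {"xyz":[17,-26,4],"turn":[0,0,-0.136]},
    {"xyz":[18,-20,2],"turn":[0,0,-0.1]},
    {"xyz":[0,0,0],"turn":[0,0,0]},
    {"xyz":[0,0,0],"turn":[0,0,0]},
  ],
  jaw=40,
)

```text
time_s: 3.25
tool_pos: [0.398, 0.2137, 0.2989]
eef_rot: [-3.132, -0.005, 1.538]
ft_force: [0.2, 0.9, 0.2]
width: 0.0403
```

```bash
python3 -c "
from h import *
snap('wrist','w3'); st()"
```

```text
t 3.3 p [0.3981 0.2136 0.2989] rpy [-3.1314 -0.0046  1.5371] F [-0.39  0.13 -0.15] w 0.0399 q [0.24 0.09 1.76 0.01 1.3  0.27]
```

View pics/w3.png

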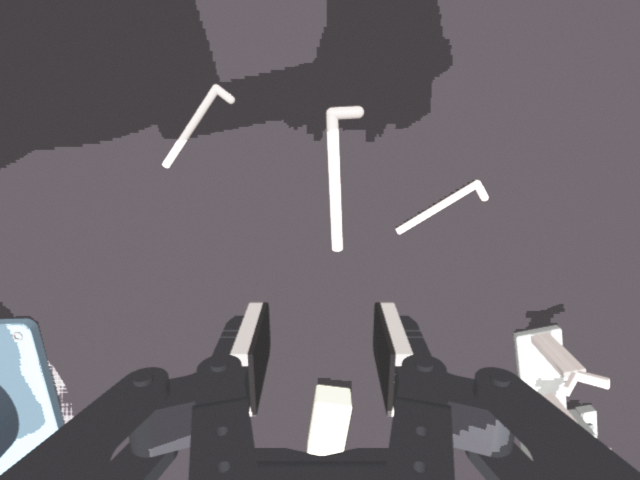

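```bash
python3 -c "
from h import *
s=load('w3'); g=cv2.cvtColor(s['pixels'],cv2.COLOR_RGB2GRAY)
m=(g>140).astype(np.uint8); c,_=cv2.findContours(m[:280,300:380],0,2); c=max(c,key=cv2.contourArea); print(cv2.boundingRect(c))
P=[]
for v in range(135,245,10):
    x=np.where(m[v,310:365])[0]+310; P.append([x.mean(),v])
P=np.array(P);print(P.round(1).tolist())
W=onplane(s,P,.005); print(W[[0,-1]]); k=np.polyfit(W[:,1],W[:,0],1); print('yaw',np.arctan(-k[0]))
t=onplane(s,[[333,108],[332,114],[337,250]],.005);print(t, np.linalg.norm(t[1]-t[2]))
yaw=np.arctan(-k[0]); u=np.array([-np.sin(yaw),np.cos(yaw)])
tip=t[2,1]-0.0; print('tip y',tip); mid=np.array([np.polyval(k,tip),tip])+u*.064; print('mid',mid)
"
```

```text
(26, 106, 38, 146)
[[332.5, 135.0], [333.0, 145.0], [333.0, 155.0], [333.5, 165.0], [334.0, 175.0], [334.5, 185.0], [335.0, 195.0], [335.0, 205.0], [335.5, 215.0], [336.0, 225.0], [336.5, 235.0]]
[[0.40633315 0.2719964  0.005     ]
 [0.4077346  0.18269206 0.005     ]]
yaw 0.015221169768691345
[[0.40731203 0.29392419 0.005     ]
 [0.40634988 0.28914855 0.005     ]
 [0.40787056 0.16810439 0.005     ]] 0.12105371139206517
tip y 0.16810438919925993
mid [0.40688028 0.23209698]
```

```bash
python3 -c "
from h import *
plan([.4064,.238,.115],1.586,6)"
```

```text
([4.0, 1.6, 30.6], [-0.0017, -0.0008, -0.0082])
([4.0, 1.5, 30.6], [-0.0017, -0.0008, -0.0082])
([4.0, 1.5, 30.6], [-0.0017, -0.0008, -0.0082])
([4.0, 1.5, 30.6], [-0.0017, -0.0008, -0.0082])
([4.0, 1.5, 30.6], [-0.0017, -0.0008, -0.0082])
([4.0, 1.5, 30.6], [-0.0017, -0.0008, -0.0082])
```

step_arm(
  commands=[
    {"xyz":[4,1.5,30],"turn":[-0.002,-0.001,-0.008]},
    {"xyz":[4,1.5,30],"turn":[-0.002,-0.001,-0.008]},
    {"xyz":[4,1.5,30],"turn":[-0.002,-0.001,-0.008]},
    {"xyz":[4,1.5,30],"turn":[-0.002,-0.001,-0.008]},
    {"xyz":[4,1.5,30],"turn":[-0.002,-0.001,-0.008]},
    {"xyz":[4,1.5,20],"turn":[0,0,-0.008]},
    {"xyz":[0,0,0],"turn":[0,0,0]},
  ],
)

```text
time_s: 4.0
tool_pos: [0.416, 0.2303, 0.1257]
eef_rot: [3.131, 0.001, 1.564]
ft_force: [-0.5, -0.5, 0.5]
width: 0.0397
```

```bash
python3 -c "
from h import *
snap('wrist','w4'); st(); plan([.4064,.238,.076],1.586,3)"
```

```text
t 4.05 p [0.4166 0.2304 0.1268] rpy [3.1298e+00 5.0000e-04 1.5643e+00] F [ 0.28 -0.65  0.22] w 0.0398 q [ 0.27  0.33  1.94 -0.    0.86  0.28]
([2.5, -3.6, 16.9], [0.0039, 0.0002, -0.0072])
([2.5, -3.5, 16.9], [0.0039, 0.0002, -0.0072])
([2.6, -3.4, 16.9], [0.0039, 0.0002, -0.0072])
```

View pics/w4.png

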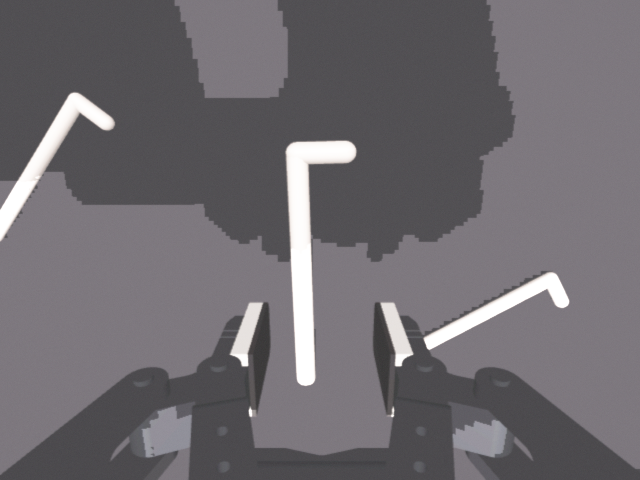

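```bash
cat > pinm.py <<'E'
from h import *
def pin(fn,v0,v1,lo,hi,th=140,z=.005):
    s=load(fn); g=cv2.cvtColor(s['pixels'],cv2.COLOR_RGB2GRAY); P=[]
    for v in range(v0,v1,8):
        x=np.where(g[v,lo:hi]>th)[0]+lo
        if len(x)>3: P.append([x.mean(),v])
    W=onplane(s,P,z); k=np.polyfit(W[:,1],W[:,0],1); return s,W,k
E
python3 -c "
from pinm import *
s,W,k=pin('w4',170,370,280,330)
print(W[[0,-1]],k,'yaw',np.arctan(-k[0])); t=onplane(s,[[297,153],[306,378],[297,143],[306,385]],.005);print(t)
"
```

```text
[[0.40627932 0.28223813 0.005     ]
 [0.40770591 0.18035011 0.005     ]] [-0.01441412  0.41042166] yaw 0.01441311969147243
[[0.40647191 0.28987029 0.005     ]
 [0.40831949 0.17029622 0.005     ]
 [0.40658297 0.2942714  0.005     ]
 [0.40823653 0.16581292 0.005     ]]
```

step_arm(
  commands=[
    {"xyz":[3,-4,12],"turn":[0.004,0,-0.007]},
    {"xyz":[3,-4,10],"turn":[0.004,0,-0.007]},
    {"xyz":[1,-2,5],"turn":[0.002,0,-0.007]},
    {"xyz":[0,0,0],"turn":[0,0,0]},
    {"xyz":[0,0,0],"turn":[0,0,0]},
  ],
)

```text
time_s: 4.55
tool_pos: [0.4088, 0.2371, 0.101]
eef_rot: [3.135, -0.001, 1.583]
ft_force: [-0.0, -0.1, 0.1]
width: 0.04
```

```bash
python3 -c "
from h import *
st(); plan([.407,.2376,.076],1.585,3)"
```

```text
t 4.55 p [0.4088 0.2371 0.101 ] rpy [ 3.1346e+00 -8.0000e-04  1.5834e+00] F [-0.05 -0.11  0.06] w 0.04 q [ 0.29  0.37  1.97 -0.    0.8   0.28]
([0.2, -0.7, 8.3], [0.0023, -0.0003, -0.0005])
([0.2, -0.6, 8.3], [0.0023, -0.0003, -0.0005])
([0.2, -0.6, 8.3], [0.0023, -0.0003, -0.0005])
```

step_arm(
  commands=[
    {"xyz":[0,-1,9],"turn":[0.003,0,0]},
    {"xyz":[0,-1,8],"turn":[0.003,0,0]},
    {"xyz":[0,0,5],"turn":[0,0,0]},
    {"xyz":[0,0,0],"turn":[0,0,0]},
    {"xyz":[0,0,0],"turn":[0,0,0]},
  ],
)

```text
time_s: 5.05
tool_pos: [0.4072, 0.2373, 0.0776]
eef_rot: [3.14, -0.001, 1.584]
ft_force: [-0.7, 0.2, 0.3]
width: 0.0399
```

```bash
python3 -c "
from h import *
st(); plan([.407,.2376,.076],1.585,1)"
```

```text
t 5.05 p [0.4072 0.2373 0.0776] rpy [ 3.1396e+00 -1.1000e-03  1.5838e+00] F [-0.66  0.24  0.25] w 0.0399 q [0.29 0.41 1.99 0.   0.75 0.28]
([0.3, -0.2, 1.6], [0.002, -0.0011, -0.0012])
```

step_arm(
  commands=[
    {"xyz":[0,0,2.5],"turn":[0,0,0]},
    {"xyz":[0,0,1],"turn":[0,0,0]},
    {"xyz":[0,0,0],"turn":[0,0,0]},
  ],
)

```text
time_s: 5.35
tool_pos: [0.4075, 0.2374, 0.0741]
eef_rot: [3.139, -0.001, 1.584]
ft_force: [0.8, 0.7, 0.3]
width: 0.0398
```

step_arm(
  commands=[
    {"xyz":[0,0,0],"turn":[0,0,0]},
    {"xyz":[0,0,0],"turn":[0,0,0]},
    {"xyz":[0,0,0],"turn":[0,0,0]},
    {"xyz":[0,0,0],"turn":[0,0,0]},
    {"xyz":[0,0,0],"turn":[0,0,0]},
    {"xyz":[0,0,0],"turn":[0,0,0]},
  ],
  jaw=4,
  squeeze=60,
)

```text
time_s: 5.95
tool_pos: [0.4076, 0.2374, 0.0745]
eef_rot: [3.139, -0.001, 1.584]
ft_force: [-0.0, -0.2, -0.4]
width: 0.0072
```

```bash
python3 -c "
from h import *
st()"
```

```text
t 5.95 p [0.4076 0.2374 0.0745] rpy [ 3.1385e+00 -1.4000e-03  1.5838e+00] F [-0.04 -0.15 -0.42] w 0.0072 q [0.29 0.41 1.99 0.   0.74 0.28]
```

step_arm(
  commands=[
    {"xyz":[0,0,0],"turn":[0,0,0]},
    {"xyz":[0,0,0],"turn":[0,0,0]},
  ],
)

```text
time_s: 6.15
tool_pos: [0.4076, 0.2374, 0.0745]
eef_rot: [3.139, -0.001, 1.584]
ft_force: [0.5, 0.2, -0.3]
width: 0.0068
```

```bash
python3 -c "
from h import *
st(); snap('wrist','w5')"
```

```text
t 6.15 p [0.4076 0.2374 0.0745] rpy [ 3.1385e+00 -1.4000e-03  1.5838e+00] F [ 0.52  0.19 -0.33] w 0.0068 q [0.29 0.41 1.99 0.   0.74 0.28]
```

View pics/w5.png

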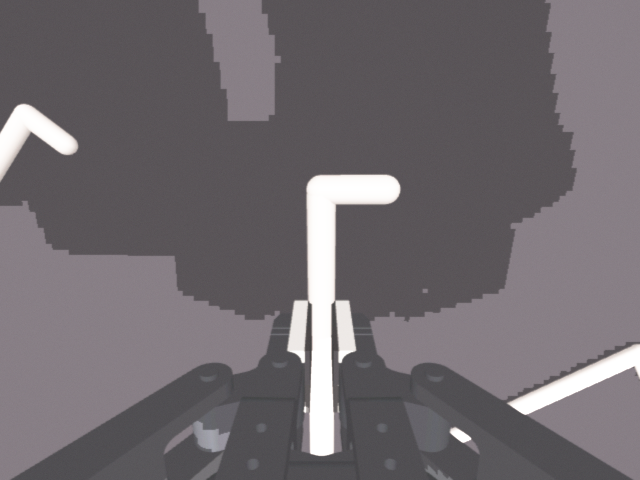

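step_arm(
  commands=[
    {"xyz":[0,0,-8],"turn":[0,0,0]},
    {"xyz":[0,0,-10],"turn":[0,0,0]},
    {"xyz":[0,0,-15],"turn":[0,0,0]},
    {"xyz":[0,0,-15],"turn":[0,0,0]},
    {"xyz":[0,0,0],"turn":[0,0,0]},
    {"xyz":[0,0,0],"turn":[0,0,0]},
  ],
)

```text
time_s: 6.8
tool_pos: [0.4074, 0.2374, 0.1266]
eef_rot: [3.138, -0.002, 1.584]
ft_force: [0.4, 0.6, -1.0]
width: 0.0069
```

```bash
python3 -c "
from h import *
st(); snap('wrist','w6');snap('scene','s6')
s=load('s6');cv2.imwrite('pics/s6c.png',cv2.resize(s['pixels'][150:310,360:560],None,fx=4,fy=4,interpolation=cv2.INTER_CUBIC)[:600,:800,::-1])"
```

```text
t 6.8 p [0.4074 0.2374 0.1266] rpy [ 3.1378e+00 -1.7000e-03  1.5838e+00] F [ 0.41  0.6  -1.04] w 0.0069 q [0.29 0.32 1.95 0.   0.87 0.28]
```

View pics/w6.png

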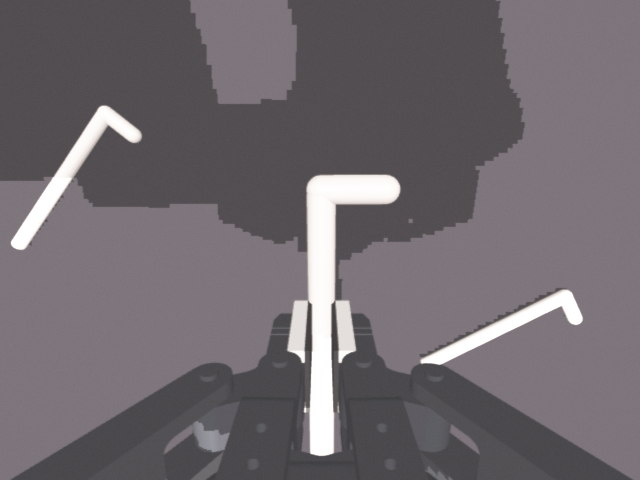

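View pics/s6c.png

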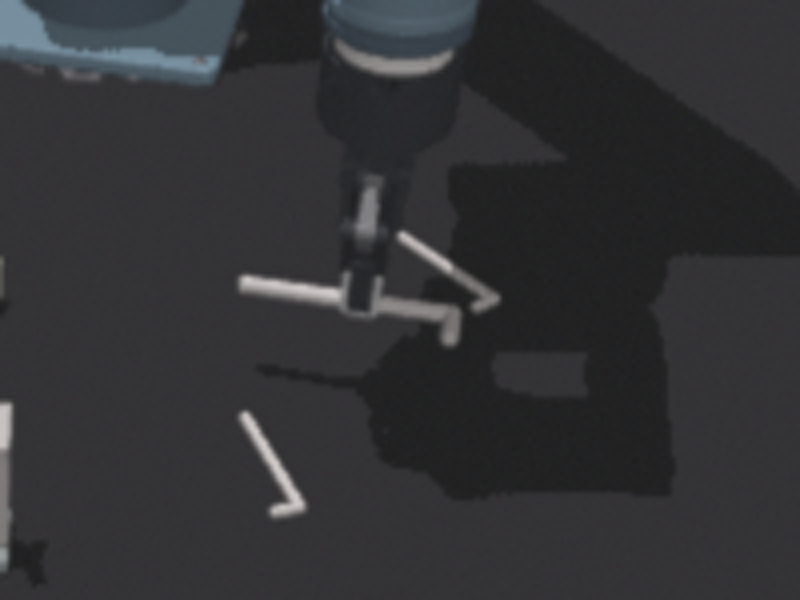

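```bash
python3 -c "
from h import *
for f,p,z in(('w5',[.4076,.2374],.005),('w6',[.4074,.2374],.0571)):
    s=load(f); t=onplane(s,[[321.5,189],[321.5,175],[321,295],[386,189]],z); print((t[:,:2]-p)*1000)
yaw=.195
c=np.array([.6125,.0367]); u=np.array([-np.sin(yaw),np.cos(yaw)]); 
tc=c+u*.0062; print(tc); 
plan([tc[0],tc[1],.21],np.pi/2+yaw,8)"
```

```text
[[-0.62594692 52.81928622]
 [-0.68535398 57.54839256]
 [-0.31595842 13.51275793]
 [21.20338045 53.07863464]]
[[-0.53389606 52.77841443]
 [-0.59343558 57.51017376]
 [-0.22294364 13.45296861]
 [21.3112696  53.0352782 ]]
[0.61129865 0.0427825 ]
([-24.6, 25.2, -10.4], [0.0004, -0.0001, -0.0228])
([-25.2, 24.6, -10.4], [0.0004, -0.0001, -0.0228])
([-25.8, 24.1, -10.4], [0.0004, -0.0001, -0.0228])
([-26.3, 23.5, -10.5], [0.0004, -0.0001, -0.0228])
([-26.8, 22.9, -10.5], [0.0004, -0.0001, -0.0228])
([-27.3, 22.2, -10.5], [0.0004, -0.0001, -0.0228])
([-27.8, 21.6, -10.5], [0.0004, -0.0001, -0.0228])
([-28.3, 21.0, -10.5], [0.0004, -0.0001, -0.0228])
```

step_arm(
  commands=[
    {"xyz":[-15,15,-30],"turn":[0,0,-0.02]},
    {"xyz":[-25,25,-25],"turn":[0,0,-0.022]},
    {"xyz":[-27,24,-20],"turn":[0,0,-0.022]},
    {"xyz":[-27,24,-8],"turn":[0,0,-0.022]},
    {"xyz":[-28,23,0],"turn":[0,0,-0.022]},
    {"xyz":[-28,22,0],"turn":[0,0,-0.022]},
    {"xyz":[-26,20,0],"turn":[0,0,-0.022]},
    {"xyz":[-20,15,0],"turn":[0,0,-0.022]},
  ],
)

```text
time_s: 7.7
tool_pos: [0.5936, 0.0523, 0.2043]
eef_rot: [-3.131, -0.002, 1.77]
ft_force: [0.4, 0.3, -1.2]
width: 0.0068
```

step_arm(
  commands=[
    {"xyz":[0,0,0],"turn":[0,0,0]},
    {"xyz":[0,0,0],"turn":[0,0,0]},
  ],
)

```text
time_s: 7.9
tool_pos: [0.5952, 0.0492, 0.2017]
eef_rot: [-3.128, -0.002, 1.766]
ft_force: [-0.5, 0.4, -1.4]
width: 0.0068
```

```bash
python3 -c "
from h import *
st(); plan([.6115,.042,.20],1.766,3)"
```

```text
t 7.9 p [0.5952 0.0492 0.2017] rpy [-3.1282e+00 -2.2000e-03  1.7665e+00] F [-0.47  0.44 -1.39] w 0.0068 q [-0.1   0.43  1.55 -0.    1.18 -0.3 ]
([-3.4, 4.9, 0.5], [-0.0045, -0.0007, 0.0002])
([-3.4, 4.9, 0.5], [-0.0045, -0.0007, 0.0002])
([-3.4, 4.9, 0.5], [-0.0045, -0.0007, 0.0002])
```

step_arm(
  commands=[
    {"xyz":[-3,5,1],"turn":[-0.005,0,0]},
    {"xyz":[-3,5,1],"turn":[-0.005,0,0]},
    {"xyz":[-3,4,0],"turn":[-0.003,0,0]},
    {"xyz":[0,0,0],"turn":[0,0,0]},
    {"xyz":[0,0,0],"turn":[0,0,0]},
  ],
)

```text
time_s: 8.4
tool_pos: [0.6094, 0.0456, 0.1981]
eef_rot: [-3.139, -0.004, 1.769]
ft_force: [0.3, -0.1, -0.7]
width: 0.0072
```

```bash
python3 -c "
from h import *
st(); snap('wrist','w7'); snap('scene','s7'); s=load('s7');cv2.imwrite('pics/s7c.png',cv2.resize(s['pixels'][200:320,240:400],None,fx=5,fy=5,interpolation=cv2.INTER_CUBIC)[:600,:800,::-1])"
```

```text
t 8.4 p [0.6094 0.0456 0.1981] rpy [-3.1389 -0.0039  1.7691] F [ 0.32 -0.11 -0.7 ] w 0.0072 q [-0.11  0.45  1.52  0.    1.17 -0.31]
```

View pics/w7.png

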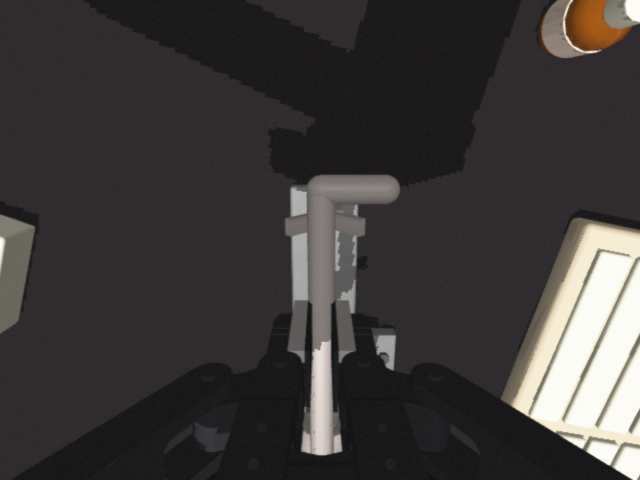

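View pics/s7c.png

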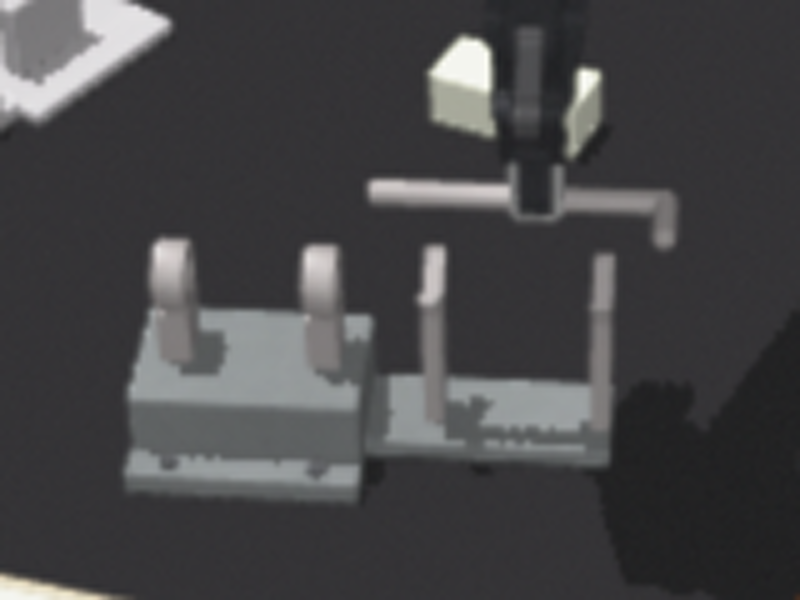

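```bash
python3 -c "
from h import *
s=load('w7'); t=onplane(s,[[285,219],[366,220],[366,234],[285,235]],.089); print(t); c=t.mean(0); print('far post',c)
yaw=.195; u=np.array([-np.sin(yaw),np.cos(yaw)]); print('cradle mid',c[:2]-u*.036)
b=onplane(s,[[321.5,189],[321,300]],.1981-.0695); print(b, np.arctan2(-(b[0]-b[1])[0],(b[0]-b[1])[1]))
"
```

```text
[[0.58666937 0.07391895 0.089     ]
 [0.62216329 0.08059064 0.089     ]
 [0.62365316 0.07424721 0.089     ]
 [0.58793746 0.06657674 0.089     ]]
far post [0.60510582 0.07383338 0.089     ]
cradle mid [0.61208142 0.03851567]
[[0.59864271 0.09747964 0.1286    ]
 [0.60658569 0.05693441 0.1286    ]] 0.1934540571784846
```

step_arm(
  commands=[
    {"xyz":[-1,1,12],"turn":[0,0,0]},
    {"xyz":[-1,1,14],"turn":[0,0,0]},
    {"xyz":[-1,0,10],"turn":[0,0,0]},
    {"xyz":[0,0,4],"turn":[0,0,0]},
    {"xyz":[0,0,0],"turn":[0,0,0]},
    {"xyz":[0,0,0],"turn":[0,0,0]},
  ],
)

```text
time_s: 9.1
tool_pos: [0.6109, 0.0432, 0.1532]
eef_rot: [-3.136, -0.005, 1.769]
ft_force: [-0.3, 0.2, -0.2]
width: 0.0066
```

```bash
python3 -c "
from h import *
st(); plan([.611,.0429,.1495],1.766,2)"
```

```text
t 9.1 p [0.6109 0.0432 0.1532] rpy [-3.1364 -0.0046  1.7692] F [-0.26  0.25 -0.23] w 0.0066 q [-0.11  0.5   1.56  0.    1.08 -0.31]
([-0.1, 0.0, 1.9], [-0.0026, -0.0023, 0.0016])
([-0.1, 0.0, 1.9], [-0.0026, -0.0023, 0.0016])
```

step_arm(
  commands=[
    {"xyz":[0,0,2],"turn":[-0.002,-0.003,0]},
    {"xyz":[0,0,1.5],"turn":[-0.002,-0.003,0]},
    {"xyz":[0,0,0.5],"turn":[0,0,0]},
    {"xyz":[0,0,0],"turn":[0,0,0]},
  ],
)

```text
time_s: 9.5
tool_pos: [0.6115, 0.0431, 0.15]
eef_rot: [3.14, 0.003, 1.769]
ft_force: [0.3, 0.1, -1.1]
width: 0.0069
```

```bash
python3 -c "
from h import *
st(); snap('scene','s8'); s=load('s8');cv2.imwrite('pics/s8c.png',cv2.resize(s['pixels'][200:320,240:400],None,fx=5,fy=5,interpolation=cv2.INTER_CUBIC)[:600,:800,::-1])"
```

```text
t 9.5 p [0.6115 0.0431 0.15  ] rpy [3.1405e+00 2.5000e-03 1.7692e+00] F [ 0.35  0.11 -1.13] w 0.0069 q [-0.11  0.5   1.57 -0.    1.07 -0.31]
```

View pics/s8c.png

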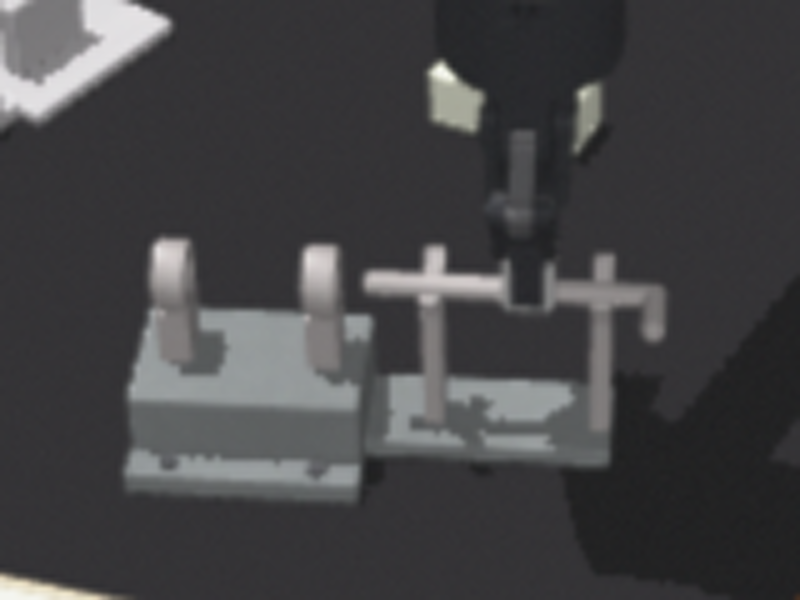

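step_arm(
  commands=[
    {"xyz":[0.5,0,1],"turn":[0,0,0]},
    {"xyz":[0.5,0,0.7],"turn":[0,0,0]},
    {"xyz":[0,0,0],"turn":[0,0,0]},
  ],
)

```text
time_s: 9.85
tool_pos: [0.6115, 0.0433, 0.15]
eef_rot: [3.139, 0.005, 1.769]
ft_force: [0.3, -0.3, -0.6]
width: 0.007
```

```bash
python3 -c "
from h import *
st()"
```

```text
t 9.85 p [0.6115 0.0433 0.15  ] rpy [3.1394 0.0045 1.7694] F [ 0.3  -0.26 -0.6 ] w 0.007 q [-0.11  0.5   1.57 -0.    1.06 -0.31]
```

step_arm(
  commands=[
    {"xyz":[0,0,0],"turn":[0,0,0]},
    {"xyz":[0,0,0],"turn":[0,0,0]},
    {"xyz":[0,0,0],"turn":[0,0,0]},
    {"xyz":[0,0,0],"turn":[0,0,0]},
  ],
  jaw=24,
)

```text
time_s: 10.25
tool_pos: [0.612, 0.0439, 0.1498]
eef_rot: [3.138, 0.004, 1.769]
ft_force: [-0.3, -0.6, 0.3]
width: 0.0239
```

```bash
python3 -c "
from h import *
st(); snap('wrist','w9'); snap('scene','s9'); s=load('s9');cv2.imwrite('pics/s9c.png',cv2.resize(s['pixels'][200:320,240:400],None,fx=5,fy=5,interpolation=cv2.INTER_CUBIC)[:600,:800,::-1])"
```

```text
t 10.25 p [0.612  0.0439 0.1498] rpy [3.1379 0.0038 1.7693] F [-0.28 -0.61  0.29] w 0.0239 q [-0.11  0.5   1.57 -0.    1.06 -0.31]
```

View pics/s9c.png

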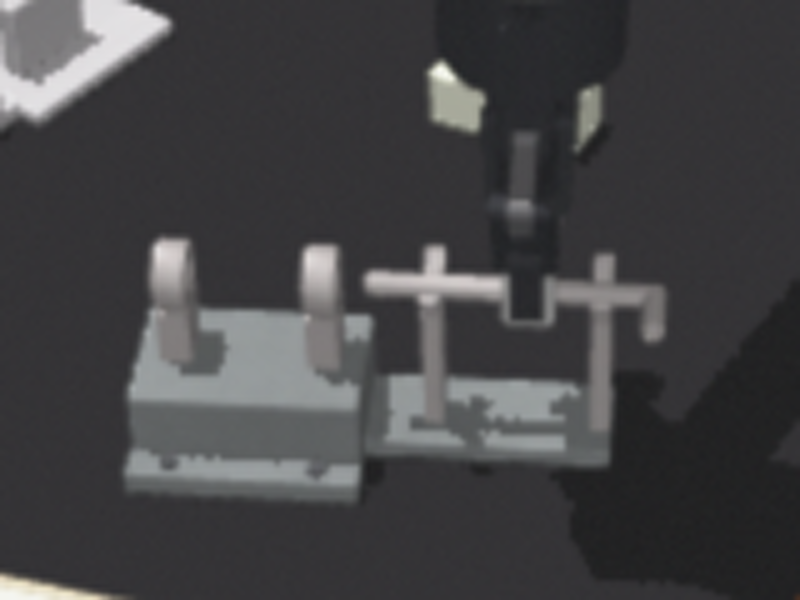

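View pics/w9.png

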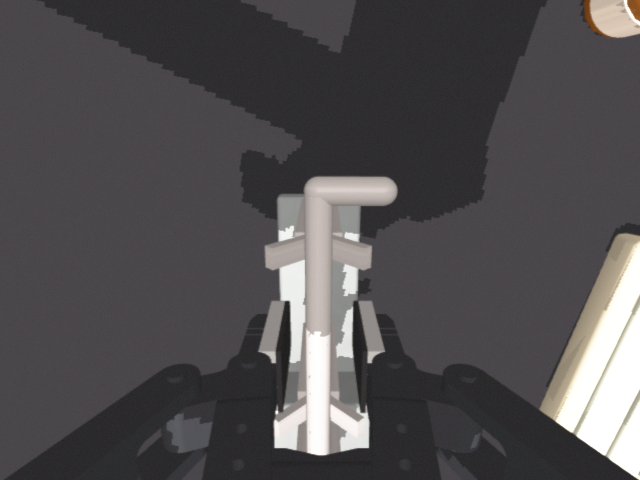

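step_arm(
  commands=[
    {"xyz":[0,0,-8],"turn":[0,0,0]},
    {"xyz":[0,0,-15],"turn":[0,0,0]},
    {"xyz":[0,0,-25],"turn":[0,0,0]},
    {"xyz":[0,0,-25],"turn":[0,0,0]},
    {"xyz":[0,0,-25],"turn":[0,0,0]},
    {"xyz":[0,0,-20],"turn":[0,0,0]},
  ],
)

```text
time_s: 10.95
tool_pos: [0.6099, 0.0444, 0.2705]
eef_rot: [-3.138, 0.001, 1.769]
ft_force: [-0.5, -0.6, 0.0]
width: 0.0241
```

```bash
python3 -c "
from jf import *
o=st(); snap('wrist','w10'); snap('top','t10')
t=load('top0'); M=np.array([[42,35,8],[42,-35,8],[-60,-35,8],[-60,35,8]])/1e3
c=np.array([[663,123],[730,148],[695,245],[627,221]])/2+[100,200]
print(fit(t,c,M,[.41,-.26,-.4]))
s=load('w1'); c=[[289,148],[368,138],[379,247],[306,256]]; print(fit(s,c,M,[.41,-.26,-.4]))
"
```

```text
t 10.95 p [0.6099 0.0444 0.2705] rpy [-3.1382e+00  1.4000e-03  1.7692e+00] F [-0.5  -0.57  0.03] w 0.0241 q [-0.11  0.39  1.43 -0.    1.32 -0.31]
(array([ 0.40834919, -0.27058376, -0.3499783 ]), array([[-0.2035464 , -0.46988939],
       [ 0.45813851, -0.40544118],
       [-0.00323688,  0.82046664],
       [-0.22009533,  0.1634868 ]]))
(array([ 0.40918211, -0.27184054, -0.35884956]), array([[-1.28357129, -0.48493191],
       [ 0.88401357, -1.91948248],
       [ 0.94094181,  1.26996034],
       [-0.67763696,  1.86168019]]))
```

View pics/w10.png

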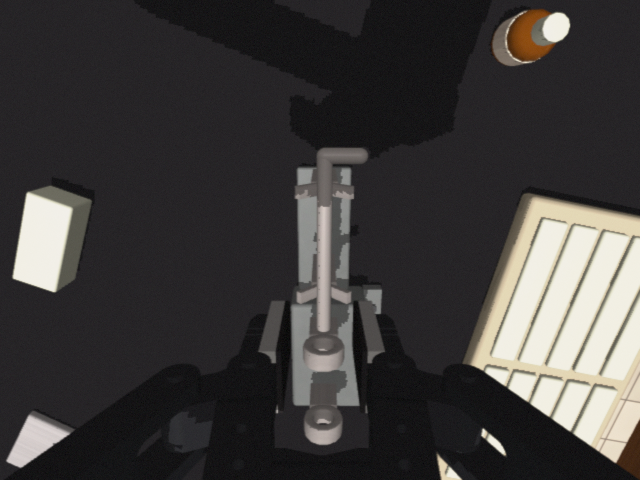

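```bash
python3 -c "
from h import *
s=load('w10'); g=cv2.cvtColor(s['pixels'],cv2.COLOR_RGB2GRAY)
cv2.imwrite('pics/w10c.png',cv2.resize(np.clip(s['pixels'][130:450,250:400].astype(float)*1.5,0,255).astype(np.uint8),(281,600),interpolation=cv2.INTER_CUBIC)[:,:,::-1])
t=onplane(s,[[324,156],[324,200],[324,320],[323,346],[322,417]],.08); print(t)
for i in range(1,5): d=t[0]-t[i]; print(np.arctan2(-d[0],d[1]), np.linalg.norm(d))
plan([.409,-.271,.28],-.355,15)"
```

```text
[[ 0.60065781  0.0940656   0.08      ]
 [ 0.60616875  0.06686699  0.08      ]
 [ 0.62326735 -0.01752125  0.08      ]
 [ 0.62672995 -0.03823924  0.08      ]
 [ 0.63832535 -0.0995666   0.08      ]]
0.19991190047429994 0.027751309769340735
0.19991190047430055 0.11385437019963673
0.19456815125188143 0.13484927877587868
0.19213178051920496 0.1972619454068553
([-18.0, -17.4, -0.5], [0.0003, -0.0, 0.1416])
([-20.2, -14.7, -0.5], [0.0003, -0.0, 0.1416])
([-22.1, -11.7, -0.5], [0.0003, -0.0, 0.1416])
([-23.5, -8.4, -0.5], [0.0003, -0.0, 0.1416])
([-24.5, -5.0, -0.5], [0.0003, -0.0, 0.1416])
([-24.9, -1.5, -0.5], [0.0003, -0.0, 0.1416])
([-24.9, 2.0, -0.5], [0.0003, -0.0, 0.1416])
([-24.4, 5.5, -0.5], [0.0003, -0.0, 0.1416])
([-23.3, 8.9, -0.5], [0.0003, -0.0, 0.1416])
([-21.8, 12.1, -0.5], [0.0003, -0.0, 0.1416])
([-19.9, 15.1, -0.5], [0.0003, -0.0, 0.1416])
([-17.6, 17.7, -0.5], [0.0003, -0.0, 0.1416])
([-14.9, 20.0, -0.5], [0.0003, -0.0, 0.1416])
([-11.9, 21.9, -0.5], [0.0003, -0.0, 0.1416])
([-8.7, 23.4, -0.5], [0.0003, -0.0, 0.1416])
```

View pics/w10c.png

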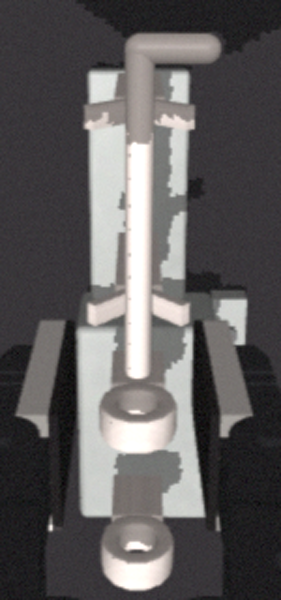

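step_arm(
  commands=[
    {"xyz":[-18,-17,-1],"turn":[0,0,0.14]},
    {"xyz":[-20,-15,-1],"turn":[0,0,0.14]},
    {"xyz":[-22,-12,-1],"turn":[0,0,0.14]},
    {"xyz":[-23,-8,-1],"turn":[0,0,0.14]},
    {"xyz":[-24,-5,-1],"turn":[0,0,0.14]},
    {"xyz":[-25,-1,-1],"turn":[0,0,0.14]},
    {"xyz":[-25,2,-1],"turn":[0,0,0.14]},
    {"xyz":[-24,5,-1],"turn":[0,0,0.14]},
  ],
  jaw=45,
)

```text
time_s: 11.85
tool_pos: [0.4972, -0.1233, 0.2758]
eef_rot: [-3.14, 0.002, 0.612]
ft_force: [0.1, -0.8, 0.1]
width: 0.0451
```

```bash
python3 -c "
from h import *
st()
plan([.405,-.271,.28],-.355,8)"
```

```text
t 11.85 p [ 0.4972 -0.1233  0.2758] rpy [-3.1399e+00  1.7000e-03  6.1170e-01] F [ 0.12 -0.75  0.12] w 0.0451 q [-0.46  0.21  1.67 -0.    1.26  0.5 ]
([-20.0, 8.5, -0.5], [-0.0001, 0.0003, 0.1208])
([-18.9, 10.9, -0.5], [-0.0001, 0.0003, 0.1208])
([-17.4, 13.0, -0.5], [-0.0001, 0.0003, 0.1208])
([-15.7, 15.1, -0.5], [-0.0001, 0.0003, 0.1208])
([-13.8, 16.8, -0.5], [-0.0001, 0.0003, 0.1208])
([-11.7, 18.4, -0.5], [-0.0001, 0.0003, 0.1208])
([-9.4, 19.7, -0.5], [-0.0001, 0.0003, 0.1208])
([-6.9, 20.6, -0.5], [-0.0001, 0.0003, 0.1208])
```

step_arm(
  commands=[
    {"xyz":[-20,8,0],"turn":[0,0,0.12]},
    {"xyz":[-19,11,0],"turn":[0,0,0.12]},
    {"xyz":[-17,13,0],"turn":[0,0,0.12]},
    {"xyz":[-16,15,0],"turn":[0,0,0.12]},
    {"xyz":[-14,17,0],"turn":[0,0,0.12]},
    {"xyz":[-12,17,0],"turn":[0,0,0.12]},
    {"xyz":[-8,15,0],"turn":[0,0,0.1]},
    {"xyz":[-3,8,0],"turn":[0,0,0.06]},
  ],
)

```text
time_s: 12.65
tool_pos: [0.4032, -0.2569, 0.2701]
eef_rot: [-3.139, 0.011, -0.311]
ft_force: [0.6, 0.2, -0.3]
width: 0.045
```

step_arm(
  commands=[
    {"xyz":[0,0,0],"turn":[0,0,0]},
    {"xyz":[0,0,0],"turn":[0,0,0]},
  ],
)

```text
time_s: 12.85
tool_pos: [0.4021, -0.2573, 0.269]
eef_rot: [-3.138, 0.013, -0.313]
ft_force: [0.0, 0.6, 1.0]
width: 0.0453
```

```bash
python3 -c "
from h import *
st(); snap('wrist','w11')"
```

```text
t 12.85 p [ 0.4021 -0.2573  0.269 ] rpy [-3.1383  0.0128 -0.3126] F [0.04 0.61 0.95] w 0.0453 q [-0.8   0.16  1.75 -0.    1.24  1.08]
```

View pics/w11.png

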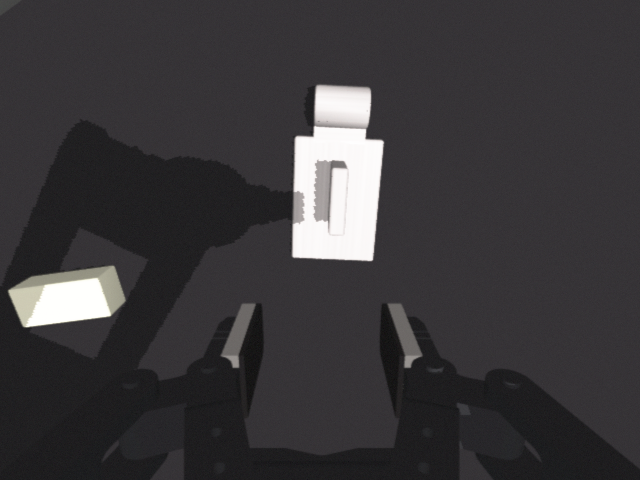

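```bash
python3 -c "
from jf import *
s=load('w11'); g=cv2.cvtColor(s['pixels'],cv2.COLOR_RGB2GRAY); 
cv2.imwrite('pics/w11c.png',cv2.resize(s['pixels'][70:270,270:400],None,fx=3,fy=3,interpolation=cv2.INTER_CUBIC)[:,:,::-1])
M=np.array([[42,35,8],[42,-35,8],[-60,-35,8],[-60,35,8],[25,6,50],[25,-6,50],[-25,-6,50],[-25,6,50]])/1e3
c=[[295,136],[382,141],[373,260],[292,258],[333,167],[347,167],[342,234],[329,234]]
print(fit(s,c,M,[.41,-.26,-.4])); print(fit(s,c[4:],M[4:],[.41,-.26,-.4])[0])
W=onplane(s,[[340,167],[335.5,234]],.05); print(W, W.mean(0)); d=W[0]-W[1]; print(np.arctan2(d[1],d[0]),np.linalg.norm(d))"
```

```text
(array([ 0.41039302, -0.27177231, -0.35031395]), array([[-1.55115555, -0.97404903],
       [ 1.585617  , -2.51109164],
       [ 0.38420942,  0.84937948],
       [-0.39396979, -0.08434432],
       [-2.12857577, -0.51649794],
       [ 1.18717421,  0.13798776],
       [ 2.21847986,  1.81261328],
       [-1.1767389 ,  1.21629941]]))
[ 0.41081532 -0.27187629 -0.36373761]
[[ 0.4336502  -0.28062276  0.05      ]
 [ 0.38813796 -0.26317486  0.05      ]] [ 0.41089408 -0.27189881  0.05      ]
-0.366086155798745 0.04874210626103778
```

View pics/w11c.png

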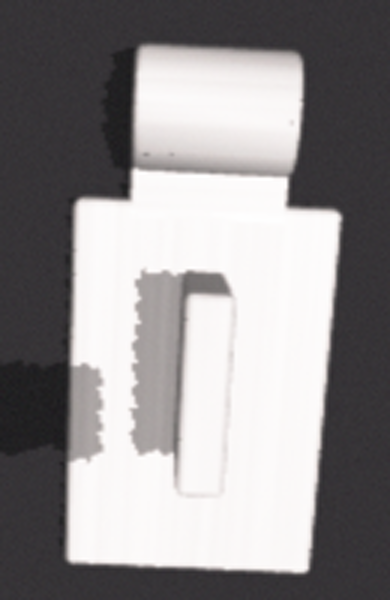

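```bash
python3 -c "
from h import *
plan([.4105,-.272,.14],-.358,5)"
```

```text
([2.8, 2.4, 25.8], [-0.0006, 0.0026, 0.0091])
([2.8, 2.3, 25.8], [-0.0006, 0.0026, 0.0091])
([2.7, 2.3, 25.8], [-0.0006, 0.0026, 0.0091])
([2.7, 2.3, 25.8], [-0.0006, 0.0026, 0.0091])
([2.6, 2.2, 25.8], [-0.0006, 0.0026, 0.0091])
```

step_arm(
  commands=[
    {"xyz":[3,2.3,25],"turn":[0,0.003,0.009]},
    {"xyz":[3,2.3,26],"turn":[0,0.003,0.009]},
    {"xyz":[3,2.3,26],"turn":[0,0.003,0.009]},
    {"xyz":[3,2.3,26],"turn":[0,0.003,0.009]},
    {"xyz":[2,2,15],"turn":[0,0.002,0.009]},
    {"xyz":[0,0,0],"turn":[0,0,0]},
    {"xyz":[0,0,0],"turn":[0,0,0]},
  ],
)

```text
time_s: 13.6
tool_pos: [0.415, -0.2684, 0.1477]
eef_rot: [-3.139, -0.005, -0.344]
ft_force: [0.3, 1.0, 0.7]
width: 0.0452
```

```bash
python3 -c "
from h import *
st(); snap('wrist','w12'); plan([.4105,-.272,.087],-.358,4)"
```

```text
t 13.6 p [ 0.415  -0.2684  0.1477] rpy [-3.1387 -0.0047 -0.3437] F [0.28 1.04 0.7 ] w 0.0452 q [-0.8   0.33  1.87  0.01  0.94  1.11]
([-0.8, 1.3, 15.2], [-0.0007, -0.0012, 0.0036])
([-0.8, 1.3, 15.2], [-0.0007, -0.0012, 0.0036])
([-0.8, 1.3, 15.2], [-0.0007, -0.0012, 0.0036])
([-0.8, 1.3, 15.2], [-0.0007, -0.0012, 0.0036])
```

View pics/w12.png

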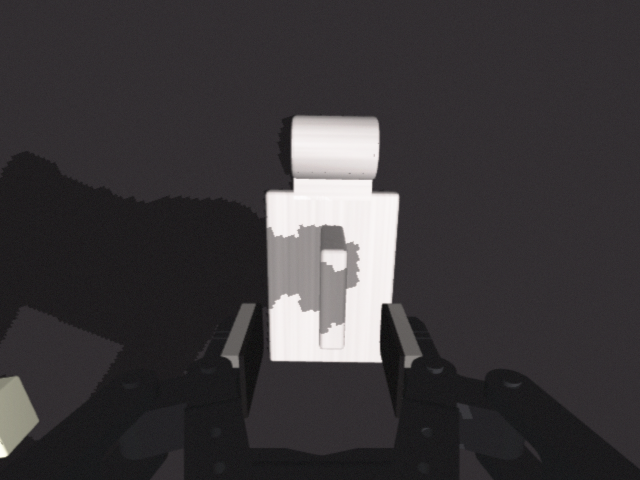

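```bash
python3 -c "
from h import *
s=load('w12')
W=onplane(s,[[334,249.5],[332,348.5]],.05); print(W, W.mean(0)); d=W[0]-W[1]; print(np.arctan2(d[1],d[0]),np.linalg.norm(d))"
```

```text
[[ 0.43365028 -0.28076265  0.05      ]
 [ 0.38823157 -0.26397921  0.05      ]] [ 0.41094093 -0.27237093  0.05      ]
-0.35396376871663604 0.04842048185327729
```

step_arm(
  commands=[
    {"xyz":[-1,1,12],"turn":[0,-0.001,0.004]},
    {"xyz":[-1,1,14],"turn":[0,-0.001,0.004]},
    {"xyz":[-1,1,12],"turn":[0,-0.001,0.004]},
    {"xyz":[-1,1,6],"turn":[0,0,0]},
    {"xyz":[0,0,0],"turn":[0,0,0]},
    {"xyz":[0,0,0],"turn":[0,0,0]},
  ],
)

```text
time_s: 14.25
tool_pos: [0.4119, -0.272, 0.1052]
eef_rot: [3.141, -0.01, -0.354]
ft_force: [0.7, -0.1, 0.3]
width: 0.0449
```

```bash
python3 -c "
from h import *
st(); plan([.4108,-.272,.087],-.358,2)"
```

```text
t 14.25 p [ 0.4119 -0.272   0.1052] rpy [ 3.1405 -0.0098 -0.3537] F [ 0.68 -0.1   0.32] w 0.0449 q [-0.81  0.39  1.92  0.    0.83  1.11]
([-0.6, 0.2, 9.1], [0.0005, -0.0049, 0.0021])
([-0.6, 0.2, 9.1], [0.0005, -0.0049, 0.0021])
```

step_arm(
  commands=[
    {"xyz":[-1,0,8],"turn":[0,-0.006,0.002]},
    {"xyz":[-0.5,0,7],"turn":[0,-0.006,0.001]},
    {"xyz":[0,0,2],"turn":[0,-0.003,0]},
    {"xyz":[0,0,0],"turn":[0,0,0]},
    {"xyz":[0,0,0],"turn":[0,0,0]},
  ],
)

```text
time_s: 14.75
tool_pos: [0.4112, -0.2721, 0.0878]
eef_rot: [3.139, 0.004, -0.357]
ft_force: [0.7, -0.3, -0.1]
width: 0.0452
```

```bash
python3 -c "
from h import *
st(); plan([.4108,-.272,.087],-.356,1)"
```

```text
t 14.75 p [ 0.4112 -0.2721  0.0878] rpy [ 3.1394  0.0042 -0.3568] F [ 0.75 -0.31 -0.08] w 0.0452 q [-0.81  0.42  1.92 -0.01  0.8   1.12]
([-0.4, 0.1, 0.8], [0.0022, 0.0042, -0.0008])
```

Close on the rib.

step_arm(
  commands=[
    {"xyz":[0,0,0.5],"turn":[0.001,0.003,0]},
    {"xyz":[0,0,0],"turn":[0,0,0]},
    {"xyz":[0,0,0],"turn":[0,0,0]},
    {"xyz":[0,0,0],"turn":[0,0,0]},
    {"xyz":[0,0,0],"turn":[0,0,0]},
    {"xyz":[0,0,0],"turn":[0,0,0]},
    {"xyz":[0,0,0],"turn":[0,0,0]},
  ],
  jaw=4,
  squeeze=90,
)

```text
time_s: 15.45
tool_pos: [0.4114, -0.2721, 0.0877]
eef_rot: [3.14, 0.0, -0.357]
ft_force: [0.4, -0.3, -0.9]
width: 0.0109
```

```bash
python3 -c "
from h import *
st(); snap('wrist','w13')"
```

```text
t 15.45 p [ 0.4114 -0.2721  0.0877] rpy [ 3.1404e+00  1.0000e-04 -3.5680e-01] F [ 0.42 -0.28 -0.85] w 0.0109 q [-0.81  0.42  1.92 -0.    0.8   1.12]
```

View pics/w13.png

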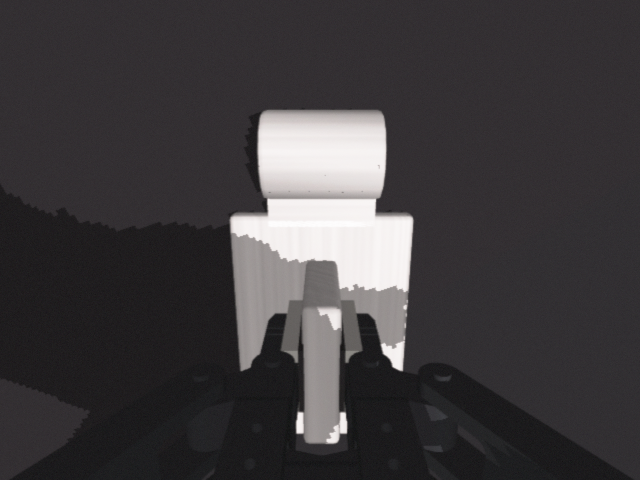

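```bash
cat > kn.py <<'E'
from h import *
def knuckle(s,tcp,yaw,top,bot,u,zoff,R=.015):
    """knuckle centre (along tool x, tool -y) rel TCP from silhouette rows; axis at height tcp z+zoff"""
    ex=np.array([np.cos(yaw),np.sin(yaw),0]); out=[]
    for v,sg in((top,1),(bot,-1)):
        o,d=ray(s,[[u,v]]); o2=np.array([(o-tcp)@ex,o[2]-tcp[2]]); d2=np.array([d[0]@ex,d[0][2]]); d2/=np.linalg.norm(d2)
        n=np.array([-d2[1],d2[0]]); n*=np.sign(n[0])
        # n.(c-o2) = -sg*R : centre on near side
        out.append(o2[0]+(-sg*R-n[1]*(zoff-o2[1]))/n[0])
    return out
E
python3 -c "
from kn import *
s=load('w13');tcp=np.array([.4114,-.2721,.0877]);yaw=-.3568
print(knuckle(s,tcp,yaw,110,198,322,.015-.0877))
ex=np.array([np.cos(yaw),np.sin(yaw),0]);ey=np.array([-ex[1],ex[0],0])
for uv,z in(([322,213],.008),([322,308],.05),([322,441],.05),([259,150],.02),([385,150],.02)):
    w=onplane(s,[uv],z)[0]-tcp; print(uv,round(w@ex*1e3,1),round(w@ey*1e3,1))
"
```

```text
[np.float64(0.06312790518488223), np.float64(0.06424422929942883)]
[322, 213] 41.8 -0.6
[322, 308] 24.3 -0.5
[322, 441] -23.1 -0.5
[259, 150] 65.8 19.8
[385, 150] 65.8 -21.0
```

step_arm(
  commands=[
    {"xyz":[0,0,-6],"turn":[0,0,0]},
    {"xyz":[0,0,-12],"turn":[0,0,0]},
    {"xyz":[0,0,-20],"turn":[0,0,0]},
    {"xyz":[0,0,-28],"turn":[0,0,0]},
    {"xyz":[0,0,-30],"turn":[0,0,0]},
    {"xyz":[0,0,-30],"turn":[0,0,0]},
    {"xyz":[0,0,-25],"turn":[0,0,0]},
    {"xyz":[0,0,-10],"turn":[0,0,0]},
  ],
)

```text
time_s: 16.3
tool_pos: [0.4085, -0.269, 0.255]
eef_rot: [-3.138, 0.011, -0.356]
ft_force: [0.4, -1.1, -4.4]
width: 0.0111
```

step_arm(
  commands=[
    {"xyz":[0,0,0],"turn":[0,0,0]},
    {"xyz":[0,0,0],"turn":[0,0,0]},
  ],
)

```text
time_s: 16.5
tool_pos: [0.4084, -0.2688, 0.2561]
eef_rot: [-3.139, 0.009, -0.356]
ft_force: [0.3, 0.0, -5.2]
width: 0.0106
```

```bash
python3 -c "
from h import *
st(); snap('wrist','w14'); a=load('w13')['pixels'];b=load('w14')['pixels']; cv2.imwrite('pics/w14b.png',np.hstack([a[80:460,180:460],b[80:460,180:460]])[:,:,::-1])
plan([.555,-.092,.25],.196,8)"
```

```text
t 16.5 p [ 0.4084 -0.2688  0.2561] rpy [-3.1391  0.0091 -0.3564] F [ 0.34  0.02 -5.22] w 0.0106 q [-0.81  0.19  1.74 -0.    1.21  1.12]
([9.5, -27.1, 0.7], [-0.0007, 0.0011, -0.069])
([11.3, -26.4, 0.7], [-0.0007, 0.0011, -0.069])
([13.1, -25.5, 0.7], [-0.0007, 0.0011, -0.069])
([14.9, -24.6, 0.7], [-0.0007, 0.0011, -0.069])
([16.5, -23.5, 0.7], [-0.0007, 0.0011, -0.069])
([18.1, -22.3, 0.7], [-0.0007, 0.0011, -0.069])
([19.6, -21.0, 0.7], [-0.0007, 0.0011, -0.069])
([21.0, -19.6, 0.7], [-0.0007, 0.0011, -0.069])
```

View pics/w14b.png

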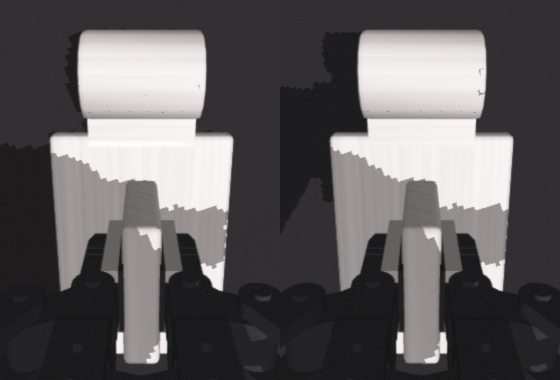

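step_arm(
  commands=[
    {"xyz":[5,-15,0],"turn":[0,0.001,-0.04]},
    {"xyz":[10,-26,0],"turn":[0,0.001,-0.07]},
    {"xyz":[13,-26,0],"turn":[0,0.001,-0.07]},
    {"xyz":[15,-25,0],"turn":[0,0.001,-0.07]},
    {"xyz":[16,-24,0],"turn":[0,0.001,-0.07]},
    {"xyz":[18,-23,0],"turn":[0,0.001,-0.07]},
    {"xyz":[18,-21,0],"turn":[0,0.001,-0.07]},
    {"xyz":[14,-14,0],"turn":[0,0.001,-0.05]},
  ],
)

```text
time_s: 17.35
tool_pos: [0.5382, -0.1026, 0.2409]
eef_rot: [-3.12, 0.02, 0.167]
ft_force: [-0.4, 0.1, -3.8]
width: 0.0105
```

step_arm(
  commands=[
    {"xyz":[0,0,0],"turn":[0,0,0]},
    {"xyz":[0,0,0],"turn":[0,0,0]},
  ],
)

```text
time_s: 17.55
tool_pos: [0.5381, -0.0998, 0.237]
eef_rot: [-3.116, 0.025, 0.171]
ft_force: [-1.1, 0.1, -5.3]
width: 0.0105
```

```bash
python3 -c "
from h import *
st(); snap('wrist','w15'); 
plan([.5707,-.0883,.215],.196,4)"
```

```text
t 17.55 p [ 0.5381 -0.0998  0.237 ] rpy [-3.1158  0.0254  0.1714] F [-1.09  0.08 -5.29] w 0.0105 q [-0.39  0.32  1.62  0.01  1.24  1.01]
([8.7, -1.3, 5.3], [-0.0066, 0.0063, -0.0064])
([8.7, -1.3, 5.3], [-0.0066, 0.0063, -0.0064])
([8.7, -1.3, 5.4], [-0.0066, 0.0063, -0.0064])
([8.6, -1.3, 5.4], [-0.0066, 0.0063, -0.0064])
```

View pics/w15.png

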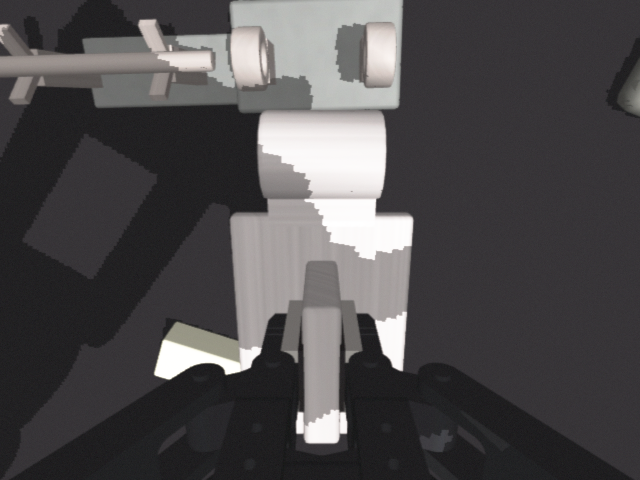

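step_arm(
  commands=[
    {"xyz":[9,-1,4],"turn":[-0.008,0.008,-0.006]},
    {"xyz":[9,-1,4],"turn":[-0.008,0.008,-0.006]},
    {"xyz":[9,-1,3],"turn":[-0.008,0.008,-0.006]},
    {"xyz":[6,-1,2],"turn":[-0.004,0.005,-0.006]},
    {"xyz":[0,0,0],"turn":[0,0,0]},
    {"xyz":[0,0,0],"turn":[0,0,0]},
  ],
)

```text
time_s: 18.2
tool_pos: [0.5709, -0.0916, 0.2209]
eef_rot: [3.138, -0.004, 0.191]
ft_force: [-0.7, -0.3, -3.8]
width: 0.0107
```

```bash
python3 -c "
from h import *
st(); snap('wrist','w16'); s=load('w16'); 
cv2.imwrite('pics/w16c.png',cv2.resize(np.clip(s['pixels'][20:270,150:480]*1.3,0,255).astype(np.uint8),(792,600),interpolation=cv2.INTER_CUBIC)[:,:,::-1])
plan([.5707,-.0883,.215],.196,3)"
```

```text
t 18.2 p [ 0.5709 -0.0916  0.2209] rpy [ 3.1382 -0.0041  0.1914] F [-0.66 -0.3  -3.79] w 0.0107 q [-0.35  0.37  1.59 -0.    1.18  1.03]
([0.1, -1.1, 2.0], [0.0011, -0.0014, -0.0016])
([0.2, -1.1, 2.0], [0.0011, -0.0014, -0.0016])
([0.2, -1.1, 2.0], [0.0011, -0.0014, -0.0016])
```

View pics/w16c.png

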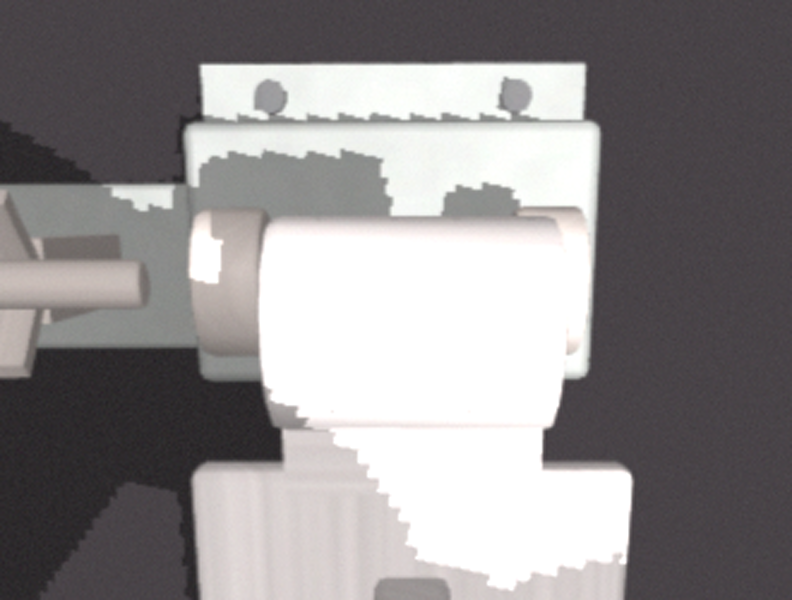

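```bash
python3 -c "
from jf import *; from kn import knuckle
s=load('w16')
c=np.array([[203,379],[586,377],[186,124],[599,124],[200,65],[585,64]])/2.4+[150,20]
M=np.array([[-27,50,40],[-27,-50,40],[35,50,40],[35,-50,40],[51,50,10],[51,-50,10]])/1e3
p,res=fit(s,c,M,[.63,-.07,.2]); print(p); print(np.round(res,1))
tcp=np.array([.5709,-.0916,.2209]);yaw=.1914
ex=np.array([np.cos(yaw),np.sin(yaw),0]);ey=np.array([-ex[1],ex[0],0])
print('bore by block rel tool',(np.array([p[0],p[1],0])-tcp)@ex,(np.array([p[0],p[1],0])-tcp)@ey)
print('left',knuckle(s,tcp,yaw,106.7,167.5,248,.08-tcp[2]),'right',knuckle(s,tcp,yaw,106.3,167.5,390,.08-tcp[2]))
print('leaf',knuckle(s,tcp,yaw,110,198,322,-.0727))
for uv in ([229,137],[395.4,137]): 
  w=onplane(s,[uv],.085)[0]-tcp; print(w@ex,w@ey)
w=onplane(s,[[210,138],[160,138]],.08)-tcp; print('pin',w@ex,w@ey)
"
```

```text
[ 0.6336292  -0.07556771  0.19356044]
[[-2.9  2.8]
 [ 2.   3.1]
 [-3.4 -1. ]
 [ 2.4 -1.5]
 [-0.4  0.1]
 [ 0.5  0.1]]
bore by block rel tool 0.0646335696187595 0.003806323603476814
left [np.float64(0.06494016326419746), np.float64(0.06586431530185383)] right [np.float64(0.0650819071461016), np.float64(0.06579302849965088)]
leaf [np.float64(0.06337232020614544), np.float64(0.06444276571642298)]
0.06601273508777811 0.04395841032868891
0.06594819112342558 -0.03637708173808664
pin [0.06523905 0.06525905] [0.05445793 0.07916388]
```

step_arm(
  commands=[
    {"xyz":[0.5,-1.5,8],"turn":[0.002,-0.002,0]},
    {"xyz":[0.5,-1.5,10],"turn":[0.001,-0.002,0]},
    {"xyz":[0,-1,8],"turn":[0,0,0]},
    {"xyz":[0,0,3],"turn":[0,0,0]},
    {"xyz":[0,0,0],"turn":[0,0,0]},
    {"xyz":[0,0,0],"turn":[0,0,0]},
  ],
)

```text
time_s: 18.85
tool_pos: [0.5702, -0.0872, 0.1889]
eef_rot: [-3.141, 0.002, 0.191]
ft_force: [0.2, 0.2, -3.5]
width: 0.0109
```

```bash
python3 -c "
from h import *
st(); plan([.5716,-.0876,.165],.193,3)"
```

```text
t 18.85 p [ 0.5702 -0.0872  0.1889] rpy [-3.141e+00  1.700e-03  1.907e-01] F [ 0.22  0.24 -3.53] w 0.0109 q [-0.34  0.41  1.62 -0.    1.11  1.04]
([0.4, 0.2, 7.9], [-0.0002, 0.0006, -0.0008])
([0.4, 0.2, 7.9], [-0.0002, 0.0006, -0.0008])
([0.4, 0.2, 8.0], [-0.0002, 0.0006, -0.0008])
```

step_arm(
  commands=[
    {"xyz":[0.7,0.2,6],"turn":[0,0.001,-0.001]},
    {"xyz":[0.7,0.2,6],"turn":[0,0.001,-0.001]},
    {"xyz":[0,0,3],"turn":[0,0,0]},
    {"xyz":[0,0,0],"turn":[0,0,0]},
    {"xyz":[0,0,0],"turn":[0,0,0]},
  ],
)

```text
time_s: 19.35
tool_pos: [0.5722, -0.0877, 0.173]
eef_rot: [3.141, -0.002, 0.193]
ft_force: [0.5, -0.0, -3.3]
width: 0.0111
```

```bash
python3 -c "
from h import *
st(); plan([.5716,-.0876,.1527],.193,3); snap('wrist','w17'); s=load('w17'); 
cv2.imwrite('pics/w17c.png',cv2.resize(np.clip(s['pixels'][20:270,150:480]*1.3,0,255).astype(np.uint8),(792,600),interpolation=cv2.INTER_CUBIC)[:,:,::-1])"
```

```text
t 19.35 p [ 0.5722 -0.0877  0.173 ] rpy [ 3.1415e+00 -1.6000e-03  1.9280e-01] F [ 0.47 -0.   -3.27] w 0.0111 q [-0.34  0.43  1.64  0.    1.08  1.03]
([-0.2, -0.1, 6.8], [0.0, -0.0005, -0.0001])
([-0.2, -0.1, 6.8], [0.0, -0.0005, -0.0001])
([-0.2, -0.1, 6.8], [0.0, -0.0005, -0.0001])
```

View pics/w17c.png

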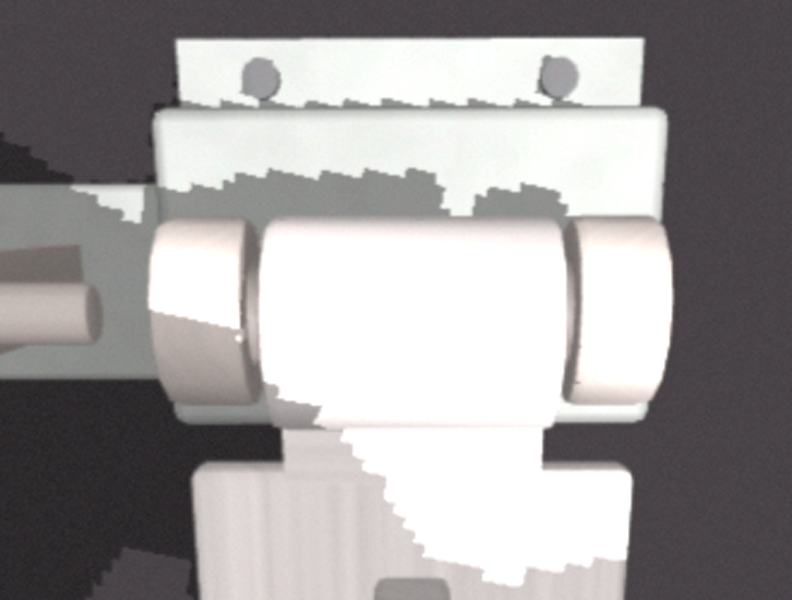

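step_arm(
  commands=[
    {"xyz":[-0.3,0,5],"turn":[0,-0.001,0]},
    {"xyz":[-0.3,0,6],"turn":[0,-0.001,0]},
    {"xyz":[0,0,4],"turn":[0,0,0]},
    {"xyz":[0,0,2],"turn":[0,0,0]},
    {"xyz":[0,0,0],"turn":[0,0,0]},
    {"xyz":[0,0,0],"turn":[0,0,0]},
  ],
)

```text
time_s: 20.0
tool_pos: [0.5716, -0.0878, 0.1546]
eef_rot: [3.141, 0.0, 0.193]
ft_force: [-0.2, -0.0, -4.3]
width: 0.0109
```

```bash
python3 -c "
from h import *
st(); plan([.5716,-.0876,.1527],.193,1); snap('wrist','w18'); s=load('w18'); 
cv2.imwrite('pics/w18c.png',cv2.resize(np.clip(s['pixels'][20:270,150:480]*1.3,0,255).astype(np.uint8),(792,600),interpolation=cv2.INTER_CUBIC)[:,:,::-1])"
```

```text
t 20.0 p [ 0.5716 -0.0878  0.1546] rpy [3.1414e+00 5.0000e-04 1.9270e-01] F [-0.21 -0.04 -4.26] w 0.0109 q [-0.35  0.45  1.65 -0.    1.04  1.03]
([0.0, -0.2, 1.9], [0.0002, 0.0005, -0.0003])
```

View pics/w18c.png

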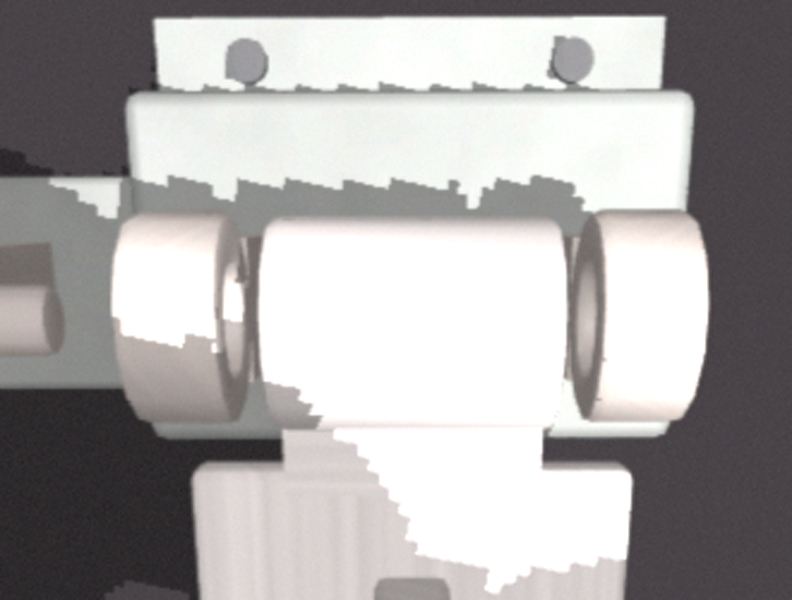

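step_arm(
  commands=[
    {"xyz":[0.5,-0.3,1.2],"turn":[0,0,0]},
    {"xyz":[0.4,-0.2,0.8],"turn":[0,0,0]},
    {"xyz":[0,0,0],"turn":[0,0,0]},
    {"xyz":[0,0,0],"turn":[0,0,0]},
  ],
)

```text
time_s: 20.45
tool_pos: [0.5728, -0.0872, 0.1531]
eef_rot: [3.141, -0.001, 0.193]
ft_force: [0.2, -0.1, -4.0]
width: 0.0111
```

```bash
python3 -c "
from h import *
st(); snap('wrist','w19'); s=load('w19'); 
cv2.imwrite('pics/w19c.png',cv2.resize(np.clip(s['pixels'][20:270,150:480]*1.3,0,255).astype(np.uint8),(792,600),interpolation=cv2.INTER_CUBIC)[:,:,::-1])
snap('scene','s19'); s=load('s19');cv2.imwrite('pics/s19c.png',cv2.resize(s['pixels'][200:320,230:390],None,fx=5,fy=5,interpolation=cv2.INTER_CUBIC)[:600,:800,::-1]); st()"
```

```text
t 20.45 p [ 0.5728 -0.0872  0.1531] rpy [ 3.1408e+00 -6.0000e-04  1.9280e-01] F [ 0.18 -0.12 -4.04] w 0.0111 q [-0.34  0.45  1.65 -0.    1.04  1.03]
t 20.55 p [ 0.5728 -0.0872  0.1531] rpy [ 3.1408e+00 -6.0000e-04  1.9280e-01] F [ 0.15 -0.3  -4.9 ] w 0.0112 q [-0.34  0.45  1.65 -0.    1.04  1.03]
```

View pics/w19c.png

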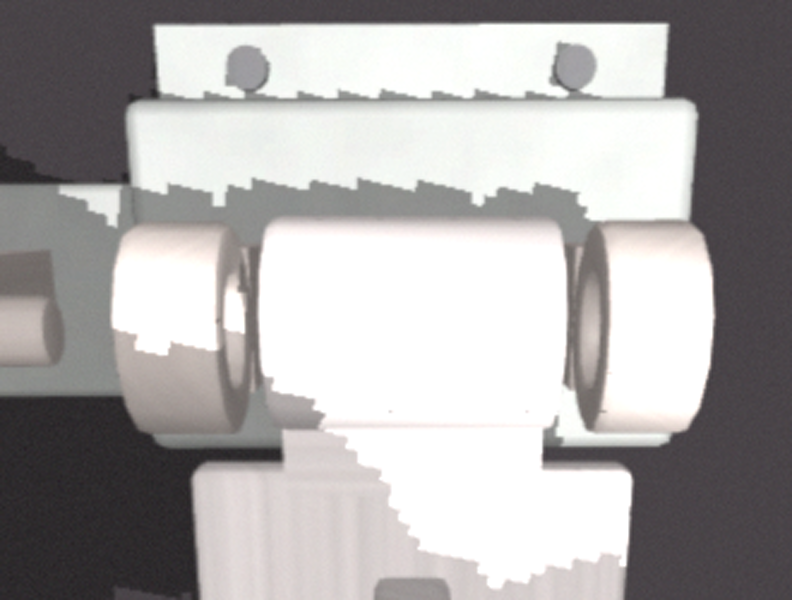

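View pics/s19c.png

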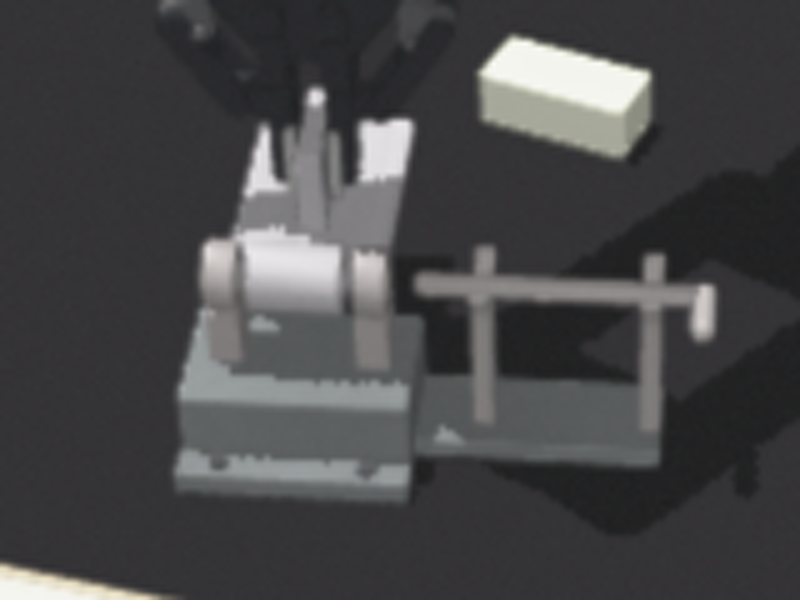

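```bash
python3 -c "
from h import *
s=load('s19');cv2.imwrite('pics/s19d.png',cv2.resize(np.clip(s['pixels'][240:275,265:315]*1.5,0,255).astype(np.uint8),None,fx=15,fy=15,interpolation=cv2.INTER_CUBIC)[:,:,::-1])
g=cv2.cvtColor(s['pixels'],cv2.COLOR_RGB2GRAY)
for x in range(268,312,2): print(x,g[243:270,x].tolist())
yaw=.193;ex=np.array([np.cos(yaw),np.sin(yaw),0]);ey=np.array([-ex[1],ex[0],0])
b=np.array([.634,-.0757,.08])
for y in(-39,-25,-20,0,20,25,39): print(y,proj(s,[b+ey*y/1e3])[0].round(1), proj(s,[b+ey*y/1e3+[0,0,.015]])[0].round(1))"
```

```text
268 [51, 52, 52, 51, 52, 52, 52, 51, 53, 52, 53, 55, 54, 54, 54, 54, 54, 53, 54, 56, 57, 61, 75, 96, 100, 112, 124]
270 [51, 52, 52, 52, 55, 80, 118, 133, 131, 131, 133, 138, 138, 132, 120, 102, 91, 82, 104, 149, 148, 145, 147, 152, 152, 153, 154]
272 [52, 51, 52, 58, 100, 172, 204, 215, 212, 202, 191, 182, 171, 159, 146, 130, 121, 112, 111, 150, 138, 127, 126, 127, 126, 127, 127]
274 [52, 51, 51, 56, 90, 169, 194, 205, 205, 202, 195, 185, 175, 163, 151, 138, 126, 115, 107, 115, 122, 124, 125, 125, 124, 124, 124]
276 [58, 68, 90, 106, 143, 170, 179, 182, 180, 167, 159, 146, 137, 131, 126, 117, 110, 107, 106, 114, 119, 121, 122, 125, 125, 123, 123]
278 [125, 126, 133, 158, 205, 186, 158, 139, 124, 129, 133, 130, 126, 125, 117, 105, 98, 93, 91, 90, 90, 92, 91, 92, 93, 96, 98]
280 [127, 127, 139, 204, 219, 217, 223, 230, 229, 224, 217, 207, 192, 179, 165, 151, 139, 128, 116, 99, 107, 137, 136, 105, 90, 90, 88]
282 [127, 129, 142, 205, 218, 213, 221, 229, 230, 227, 221, 212, 198, 184, 169, 155, 142, 133, 119, 102, 129, 148, 149, 112, 91, 89, 88]
284 [126, 134, 185, 213, 216, 210, 218, 22
[... 1318 characters left out ...]
, 129, 116, 160, 196, 205, 203, 197, 189, 179, 167, 155, 143, 130, 119, 111, 108, 120, 125, 125, 125, 125, 124]
306 [129, 130, 129, 129, 127, 125, 105, 111, 165, 182, 180, 168, 159, 151, 145, 137, 129, 118, 111, 107, 107, 116, 120, 121, 121, 122, 122]
308 [120, 115, 111, 105, 93, 84, 71, 66, 61, 60, 61, 64, 65, 64, 64, 73, 69, 68, 76, 81, 88, 90, 89, 90, 90, 90, 90]
310 [55, 54, 53, 52, 52, 52, 51, 50, 40, 34, 34, 35, 32, 34, 34, 34, 34, 34, 35, 44, 83, 90, 89, 88, 88, 89, 90]
-39 [270.2 253.5] [269.6 248. ]
-25 [276.6 253.8] [276.1 248.3]
-20 [279.  253.9] [278.4 248.4]
0 [288.3 254.3] [287.8 248.8]
20 [297.6 254.7] [297.2 249.3]
25 [299.9 254.9] [299.5 249.4]
39 [306.4 255.2] [306.1 249.7]
```

View pics/s19d.png

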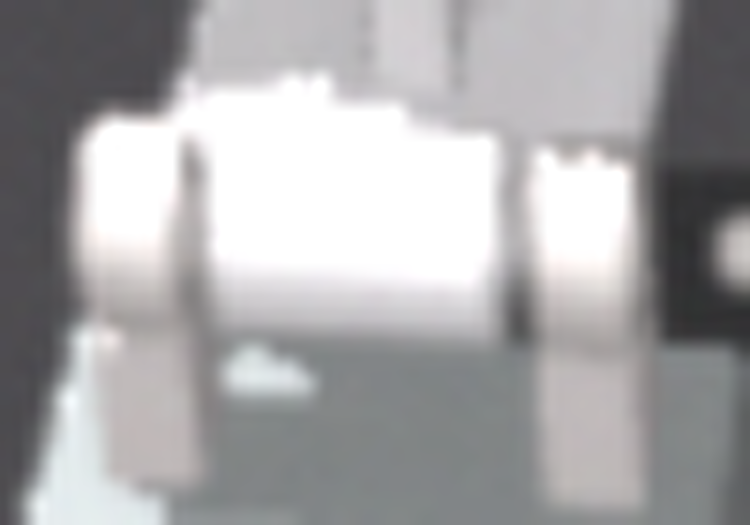

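step_arm(
  commands=[
    {"xyz":[-0.3,0,0.3],"turn":[0,0,0]},
    {"xyz":[0,0,0],"turn":[0,0,0]},
    {"xyz":[0,0,0],"turn":[0,0,0]},
    {"xyz":[0,0,0],"turn":[0,0,0]},
    {"xyz":[0,0,0],"turn":[0,0,0]},
    {"xyz":[0,0,0],"turn":[0,0,0]},
  ],
)

```text
time_s: 21.15
tool_pos: [0.5725, -0.0873, 0.1529]
eef_rot: [3.141, -0.001, 0.193]
ft_force: [0.6, 0.3, -4.0]
width: 0.0107
```

```bash
python3 -c "
from h import *
o=st(); print(np.abs(o['qd']).max()); snap('wrist','w20'); s=load('w20'); 
cv2.imwrite('pics/w20c.png',cv2.resize(np.clip(s['pixels'][20:270,60:480]*1.3,0,255).astype(np.uint8),(800,476),interpolation=cv2.INTER_CUBIC)[:,:,::-1])
snap('top','t20')
a=load('top0')['pixels'].astype(int);b=load('t20')['pixels'].astype(int); d=np.abs(a-b).max(2)
for n,(u0,u1,v0,v1) in dict(oil=(185,212,112,138),mouse=(440,485,115,172),box=(285,340,280,312)).items(): print(n,(d[v0:v1,u0:u1]>60).sum())
st()"
```

```text
t 21.15 p [ 0.5725 -0.0873  0.1529] rpy [ 3.1407e+00 -8.0000e-04  1.9270e-01] F [ 0.6  0.3 -4. ] w 0.0107 q [-0.34  0.45  1.66 -0.    1.04  1.03]
0.001509506161458268
oil 0
mouse 0
box 1487
t 21.25 p [ 0.5725 -0.0873  0.1529] rpy [ 3.1407e+00 -8.0000e-04  1.9270e-01] F [-0.49  0.06 -4.34] w 0.0107 q [-0.34  0.45  1.66 -0.    1.04  1.03]
```

View pics/w20c.png

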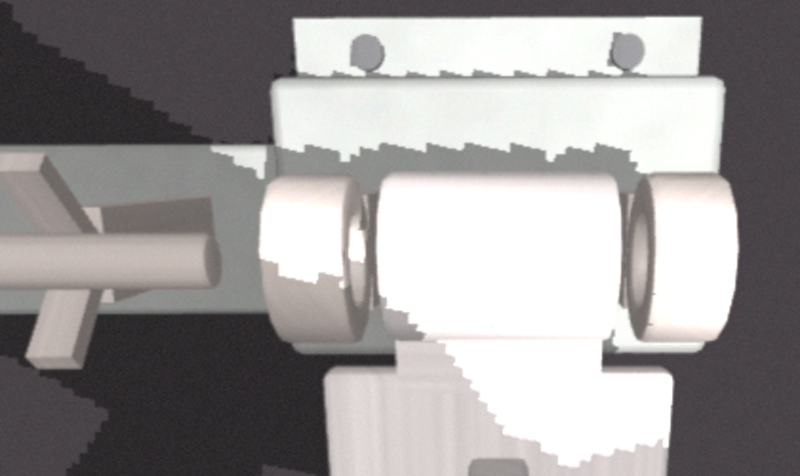

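View pics/t20.png

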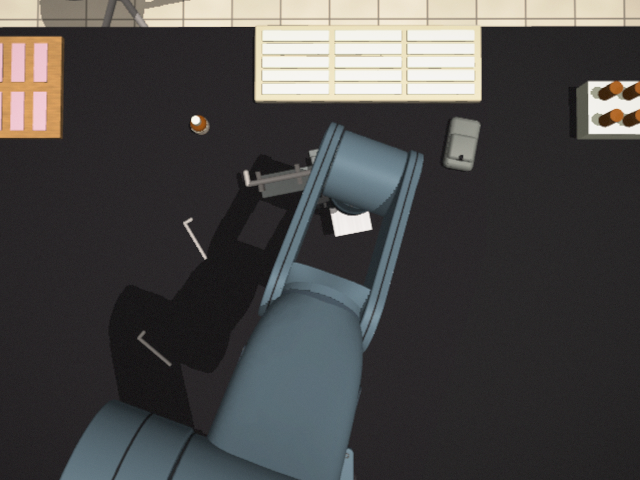

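```bash
python3 -c "
from h import *
print(r.finish_job())"
```

```text
the job is handed in; nothing more can be done
None
```

The job is handed in at about 21 s. The pin lies in both cradle notches, released. The leaf is held still by its rib with its knuckle between the jamb knuckles. `finish_job()` gave no verdict, so the following rests on my own checks.

- **Pin:** The pictures show the bar in both notches, tip towards the knuckles and in line with the holes. The bend is about 18 mm outside the far post's outer face. By the pictures it is within about 1 mm of its intended place along the axis.
- **Leaf alignment:** In the last close view the leaf's knuckle is centred between the fixed ones, with a visible gap at both ends. Sideways offset is about 0.4 mm or less. Height agrees to about 0.2 mm by the arm's reading and to about 1 mm by the scene camera. The tool is level within 0.001 rad, and I saw no slip of the leaf in the grip.
- **Contact:** The wrist force was steady at about 4 N, the leaf's weight, with no side force, so nothing else is carrying it.
- **Bystanders:** The oil bottle and mouse show no change in the top view. The arm hides the slide box there, so that check failed. In the scene view the box is at the same pixel as at the start.

**Disagreements:**
- The corner fits of the jamb and leaf left errors of up to 3 pixels. I therefore did the final alignment by comparing the knuckles with each other in one picture.
- The gripper read about 7 mm on the 10 mm bar and 11 mm on the 12 mm rib, but both grips held firm.

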